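# Clamp a gauge adapter in the pressure-test clamp to a firm, set feel

### The arm

A 6-joint arm with a two-finger parallel gripper is mounted at the origin on the work surface. World frame = base frame: x ahead of the robot, y to its left, z up, the work surface at z = 0. Lengths are in m, angles in degrees, forces in N, time in s.
With the tool pointing down it reaches from about 0.3 to 0.75 m from the base axis. Payload 8.5 kg.
Tool frame: the origin (TCP) lies on the centre line of the jaws, within the pads' length; the fingertips stand 22 mm ahead of it and the grasp point (between the pads) lies 3 mm ahead of it (env.tip_reach is the distance from the TCP to the fingertips, in m); y points along the fingers, z is the direction in which the jaws open and shut, and the axes are right-handed (so a half turn about y gives the same grasp; the last joint's range is limited). The gripper opens to 85 mm and grips with 20 to 120 N. Pads are 22 mm wide; open, the fingers measure 114 mm over their backs; the gripper's body (76 mm by 85 mm) begins 54 mm behind the grasp point. The pads swing forward as they close: fully open they stand 13 mm farther back than shut.
Start: joints at [-83.211, 21.807, 74.336, -0, 83.858, -12.336], TCP at [0.18, -0.52, 0.253] pointing down, gripper open.
Joint ranges: [-178.18, 178.18], [-50.72, 133.34], [12.68, 142.11], [-81.47, 261.47], [9.98, 163.14], [-165.26, 165.26]. Speed limits (degrees/s): [136.94, 136.94, 180, 180, 180, 180].

### API

Orientations are given as a 3x3 rotation matrix whose columns are the frame's x, y, z axes.
In Python, from rig import env, get_image gives the robot as it stands. The module is installed in compiled form; this text tells all that it offers.
- The arm moves only by the tool carry_out, never from a script. Its argument "targets" is a list that holds one entry, the list of rows, each a list of 7 numbers: the closure, from 0 (fully open) to 1 (shut), then the shift along the world's x, y, z in mm, then the turn, a rotation vector about the world's x, y, z in degrees. In form: [[[claw, dx, dy, dz, ax, ay, az], ...]]. A call has 1 to 20 rows; each row is the pose to reach, as a shift and turn from the pose commanded when the call began; what a row does not reach only later rows make up. A row lasts 1/12 s, in which the tool goes at most 41.7 mm and 7.16 degrees, less where a joint would pass 70% of its speed; a pose out of reach is approached as far as the arm can. A call with a gripper value outside its range is refused whole. The fingers move at their own pace and stop on an object; "squeeze" is the grip in N (left out, the last holds). Time passes only in rows, so rows that repeat a pose let the fingers close. It gives the time, the measured TCP pose, the force and the opening at its end, in the units of the state.
- env.observe(): the state, without advancing time (a new reading comes with each control period).
- get_image(name): name is "scene" or "top" or "wrist"; returns a dict with "img" (480x640x3 uint8, red, green, blue), "fx", "fy", "cx", "cy" (pixels), "rvec" (rotation vector, rad) and "tvec" (3), from world to camera coordinates, as OpenCV has them. Camera axes: x right, y down, z forward; pixel columns grow to the right and rows downward; lengths in m; the calibration is good to about 2 mm. A picture is of the moment at which its call begins. There is no depth.
- env.close_job(): hands the job in, once; it reports no verdict.
The state is a dict: "time_s": time; "q": joint angles; "qvel": joint speeds; "joint_efforts": joint torques, N m; "position": TCP position; "tool_rot": TCP orientation; "ft_force": force on the tool from outside, world axes, zero at the start; "wrist_torque": the same for the moment, N m; "grip_width": finger opening in m.
Only numpy, scipy, OpenCV 4.12 (cv2) and the standard library are available. Lean on these libraries where they do the work, as an engineer would, in place of code of your own. Each camera call takes 0.05 s, during which the arm holds its last target.

### The job

Lay the chrome test gauge adapter in the open channel of the test clamp with its round nose pointing at the socket block and let go of it. Then wind the crank wheel clockwise by its upright handle until the nose is pushed home in the socket and the wheel goes from easy running to firm, about half as heavy again to turn as when it ran free, and stop and let go there: not slack, not forced further. Leave the other parts on the slab where they lie.

Things in the scene. Friction and masses are not known exactly. Their poses are not given: they have to be found in the camera images.
- clamp: Fixed test clamp, grey iron base 120 (x) x 300 (y) x 15 mm high. Origin on the slab surface below the middle of the channel, z up. Clamping line: x = 0, 40 mm above the slab, along y; it clamps towards -y. Adapter laid with its origin at clamp (0, 0, 40 mm) and the clamp's yaw is clear of jaw and socket. Jaw: steel plate at +y, 34 mm wide, 27 to 59 mm high, face starting at y = 32 to 44 mm.
- channel (a point): Middle of the channel floor, 25 mm above the slab at clamp x = y = 0. The channel is 90 mm long along the clamp's y, its floor flat, its two side walls lean outwards: about 32 mm apart at the floor, 40 mm at their tops, which are 33 mm above the slab. Open above and at both ends.
- socket_line (a point): A fixed point of the clamp at clamp (0, -60, 40) mm, the mean place of the socket block's face. The block (56 mm wide, 15 to 65 mm high, 30 mm deep) is adjustable along y: its true face is up to 5 mm nearer or farther. In it, on the clamping line, a round hole 22 mm wide, 10 mm deep, takes the nose; its bottom is a stiff spring seat, 24 N per mm after 15 N.
- wheel_hub (a point): Centre of the crank wheel on its vertical axis, clamp (0, 110) mm, 98 mm above the slab (top of the rim, 62 mm radius; hub 6 mm higher). Clockwise from above drives the jaw to -y, 4 mm per radian: 0.9 to 1.8 turns until the nose is home. A steady brake of about 0.42 N m: it runs at 8 to 9 N at the handle and stays where left.
- crank_handle (a point): Middle of the crank wheel's upright handle, a freely revolving black sleeve 16 mm wide, 45 mm tall (102 to 147 mm above the slab), 50 mm from the wheel's axis. With the nose home its resistance climbs within a tenth of a turn; about 12.5 N while turning is the firm, set feel. Clamp force = 12.5 x (force - running force): 50 N wanted, 35 to 95 good, 120 crushes. Pausing eases it 3 to 5 N.
- adapter: The chrome test gauge adapter, 350 g, lying on the slab: a square block 30 x 30 mm and 50 mm long (along its y), with a round nose 18 mm in diameter and 25 mm long sticking out of its -y end. Origin in the centre of the block, 15 mm above what it lies on; the nose points along its -y.
- adapter_nose (a point): Centre of the tip of the adapter's nose, 50 mm from the block's centre along -y.
- cone: Brass sealing cone, 42 mm across, 36 mm high, origin under its centre; not needed.
- cap: Small red plastic storage cap, 48 mm across, 32 mm high, origin under its centre; not needed.
- nut1: Grey iron nozzle nut, 32 mm across, 32 mm high; not needed.
- nut2: Grey iron nozzle nut, 32 mm across, 32 mm high; not needed.
- puller: Rusty injector puller with T-bar, about 200 mm long; not needed.
- spanner: Steel spanner; not needed.
- tin: Aluminium tin, 70 mm across, 90 mm high; not needed.
There are look-alikes about, which are no part of the job. What is meant by the adapter is not blue, purple or yellow, and is the larger of those in its own colour.

How it is judged:
By the outcome, as a careful person would: the job done as asked, in the order asked, and still so for the second after the job is handed in, with the robot touching nothing.
It also fails if it takes over 72 s, if anything falls off the work surface, if the arm or the gripper's body presses on something with over 40 N, if the wrist force passes 120 N, or if a joint passes its speed limit or range.

## Working session

There is one attempt and no reset: what is moved stays moved. The work goes in short steps, Python scripts to look and compute and a tool call to move; the robot and the scene stay as the last step left them, time stands still between calls to the robot, and variables do not carry over. Pictures are saved under pics/ and viewed, and the job is handed in when it is done.

Besides the shell and the picture viewer there is one more tool, called after ">>>" as name(argument=value, ...), one argument or row to a line, values as JSON. carry_out: Moves the arm, as the interface text tells. Its arguments: {"type":"object","properties":{"targets":{"type":"array"},"squeeze":{"type":"number"}},"required":["targets"]}

```bash
mkdir -p pics
python3 - <<'E'
from rig import env,get_image
import cv2
print(env.observe(), env.tip_reach)
for n in ["scene","top","wrist"]:
    d=get_image(n); cv2.imwrite(f"pics/{n}0.png",d["img"][:,:,::-1]); print(n,d["fx"],d["fy"],d["cx"],d["cy"],d["rvec"],d["tvec"])
E
```

```text
{'time_s': 0.0, 'q': array([-8.32110044e+01,  2.18418777e+01,  7.43853566e+01, -1.65103914e-03,
        8.38593313e+01, -1.23350618e+01]), 'qvel': array([-0.03560163, -0.07032576, -0.06829948, -0.03465966, -0.01339065,
       -0.04309434]), 'joint_efforts': array([ 6.17887981e-04, -4.48460984e+01, -2.31279051e+01, -1.26370096e-04,
        4.78929724e-03,  1.53957342e-05]), 'position': array([ 0.18015322, -0.51937303,  0.2526999 ]), 'tool_rot': array([[-9.44810450e-01, -2.07052843e-04,  3.27617416e-01],
       [-3.27617348e-01,  1.49687365e-03, -9.44809310e-01],
       [-2.94776423e-04, -9.99998858e-01, -1.48209597e-03]]), 'ft_force': array([-0.06121806,  0.08259564, -0.06983661]), 'wrist_torque': array([-0.0492304 , -0.01647733,  0.02233622]), 'grip_width': 0.08535795325262675} 0.022
scene 434.40637209510373 434.40637209510373 324.8488848232673 239.2748125917481 [ 2.08442274  1.02270239 -0.47110085] [-0.35095397 -0.20799165  1.38062216]
top 520.4145365051354 520.4145365051354 313.113000226614 258.2863139232624 [ 2.13506291 -2.16774982  0.15039846] [0.00412631 0.58793573 1.49914982]
wrist 378.3105052459961 378.3105052459961 324.8404948418215 240.1450888566302 [-2.34254014  1.66658553  0.26611797] [-0.54965502 -0.04192931  0.37980114]
```

View pics/scene0.png

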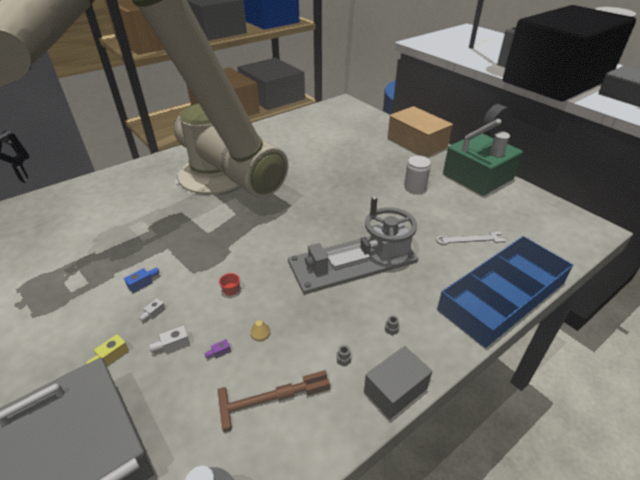

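View pics/top0.png

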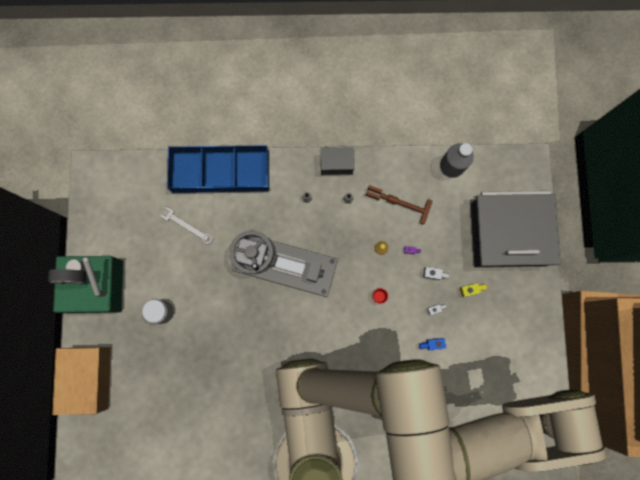

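View pics/wrist0.png

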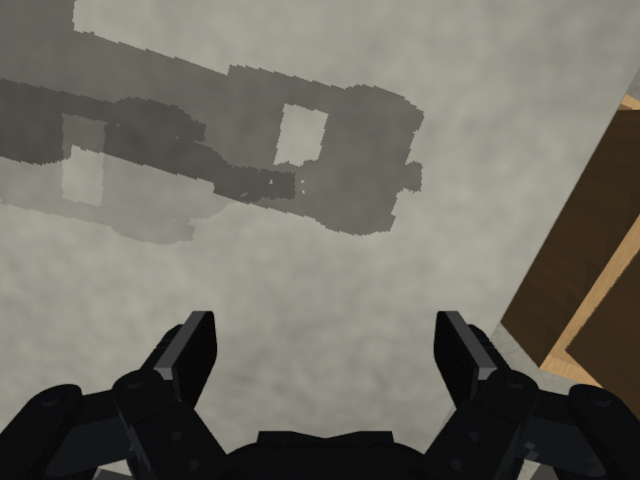

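The top view shows the larger silver adapter at about (434,273), with the small look-alike at (436,310). Both noses point right in the image. The clamp has its wheel at about (252,253), its channel at about (290,267) and its socket block at about (318,271).

```bash
cat > h.py <<'E'
import numpy as np, cv2
from rig import env,get_image
def cam(d):
    K=np.array([[d["fx"],0,d["cx"]],[0,d["fy"],d["cy"]],[0,0,1]]);R,_=cv2.Rodrigues(np.array(d["rvec"],float));return K,R,np.array(d["tvec"],float).reshape(3)
def plane(d,uv,z):
    K,R,t=cam(d);o=-R.T@t;r=R.T@np.linalg.solve(K,[uv[0],uv[1],1.]);return o+r*(z-o[2])/r[2]
def tri(d1,u1,d2,u2):
    A=[]
    P=[]
    for d in(d1,d2):
        K,R,t=cam(d);P.append(K@np.c_[R,t])
    X=cv2.triangulatePoints(P[0],P[1],np.array(u1,float).reshape(2,1),np.array(u2,float).reshape(2,1));return (X[:3]/X[3]).ravel()
def proj(d,X):
    K,R,t=cam(d);p=K@(R@np.array(X)+t);return p[:2]/p[2]
def save(d,n,crop=None,s=1):
    im=d["img"][:,:,::-1]
    if crop: x0,y0,x1,y1=crop; im=im[y0:y1,x0:x1]
    cv2.imwrite(f"pics/{n}.png",cv2.resize(im,None,fx=s,fy=s,interpolation=cv2.INTER_CUBIC))
E
python3 - <<'E'
from h import *
t=get_image("top");s=get_image("scene")
save(t,"topA",(400,230,500,320),8*0.99);save(t,"topC",(220,220,350,310),6)
save(s,"sceneA",(130,290,230,365),8);save(s,"sceneC",(280,190,430,300),5)
print("adapter",plane(t,(434,273),.03),"clamp wheel",plane(t,(252,253),.1),plane(t,(290,267),.025))
E
```

```text
adapter [ 0.53987139 -0.3628984   0.03      ] clamp wheel [0.59751601 0.16908853 0.1       ] [0.56487516 0.0644345  0.025     ]
```

View pics/topA.png

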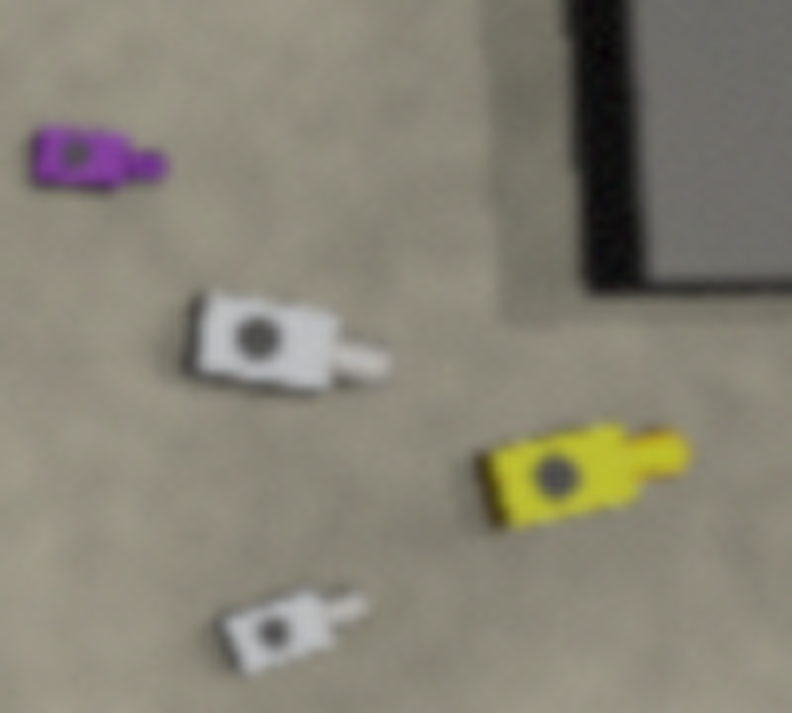

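View pics/topC.png

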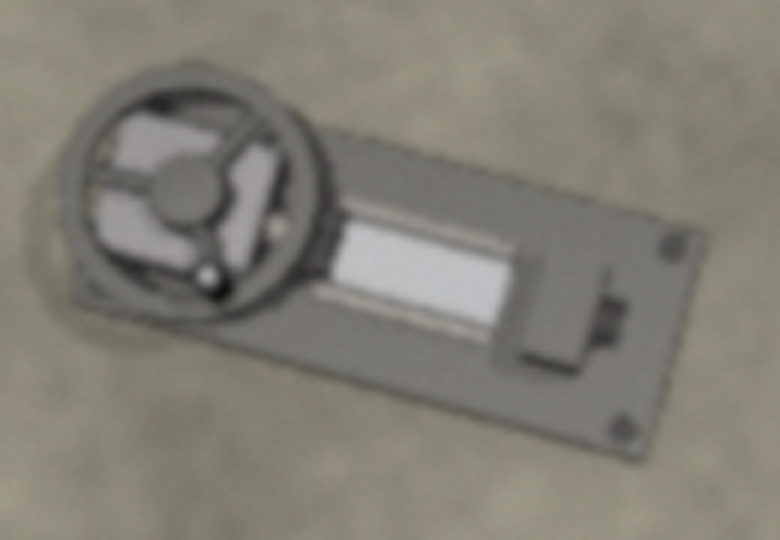

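View pics/sceneC.png

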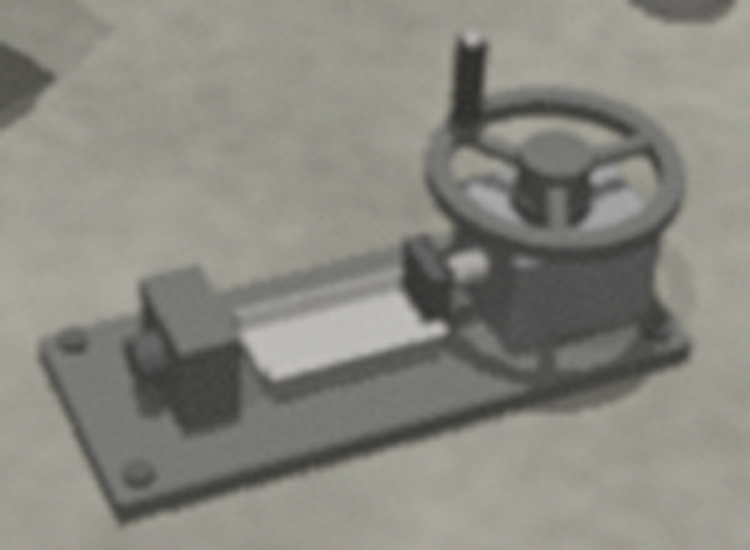

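Run:
```python
from h import *
d=get_image("wrist");K,R,t=cam(d);o=-R.T@t;S=env.observe();Rt=S["tool_rot"]
print(o, Rt.T@(o-S["position"]), Rt.T@R.T, plane(d,(320,240),0.0), plane(d,(320,240),0.03))
```

```text
[ 0.2534725  -0.49465639  0.37339909] [-0.07742426 -0.12027843  0.00042293] [[-1.10925761e-05  9.51011164e-01  3.09156540e-01]
 [ 7.65449485e-04 -3.09156442e-01  9.51010888e-01]
 [ 9.99999707e-01  2.47192875e-04 -7.24521665e-04]] [ 0.13718694 -0.52916522  0.        ] [ 0.14652967 -0.52639268  0.03      ]
```

>>> carry_out(
  targets=[
    [[0, 325, 150, 0, 0, 0, 61], [0, 325, 150, 0, 0, 0, 61], [0, 325, 150, 0, 0, 0, 61], [0, 325, 150, 0, 0, 0, 61], [0, 325, 150, 0, 0, 0, 61], [0, 325, 150, 0, 0, 0, 61], [0, 325, 150, 0, 0, 0, 61], [0, 325, 150, 0, 0, 0, 61], [0, 325, 150, 0, 0, 0, 61], [0, 325, 150, 0, 0, 0, 61], [0, 325, 150, 0, 0, 0, 61], [0, 325, 150, 0, 0, 0, 61], [0, 325, 150, 0, 0, 0, 61], [0, 325, 150, 0, 0, 0, 61]],
  ],
)

```text
time_s: 1.47
position: [0.5042, -0.3704, 0.2535]
tool_rot: [[-0.174, -0.0, 0.985], [-0.985, -0.0, -0.174], [0.0, -1.0, -0.0]]
ft_force: [1.0, 0.3, -0.3]
grip_width: 0.0849
```

Run:
```python
from h import *
d=get_image("wrist");save(d,"wA"); t=get_image("top"); save(t,"tA")
import pickle;pickle.dump(d,open("wA.pkl","wb"));pickle.dump(t,open("tA.pkl","wb"))
```

```text
(no output)
```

View pics/wA.png

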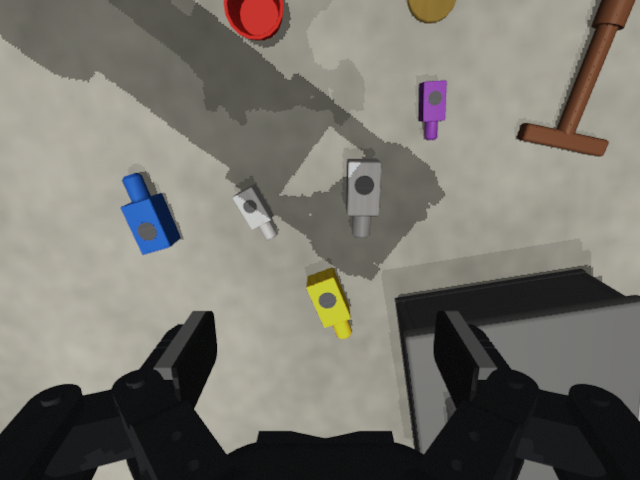

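The wrist view shows the silver adapter in shadow, with its block centred near (364,188) and its nose down to (362,235). The toolbox is clear to the right.

Run:
```python
from h import *
import pickle
d=pickle.load(open("wA.pkl","rb"));t=get_image("top")
save(d,"wAz",(320,140,410,245),5.6); save(t,"tAz",(415,255,460,290),12)
S=env.observe();print(S["position"])
# dark screw disc in both
for X,n,(x0,y0,x1,y1) in((d,"w",(350,165,380,205)),(t,"t",(425,265,445,282))):
    g=cv2.cvtColor(X["img"],cv2.COLOR_RGB2GRAY)[y0:y1,x0:x1]
    print(n,g.min(),np.median(g)); m=(g<0.5*(int(g.min())+np.median(g))).astype(np.uint8)
    k,l,st,c=cv2.connectedComponentsWithStats(m);i=1+np.argmax(st[1:,4]);print(c[i]+[x0,y0],st[i])
```

```text
[ 0.50461604 -0.37010744  0.25348585]
w 55 140.0
[363.96206897 184.82758621] [  5  11  19  19 290]
t 39 94.5
[437.42307692 276.07692308] [ 5  3 15 14 52]
```

View pics/wAz.png

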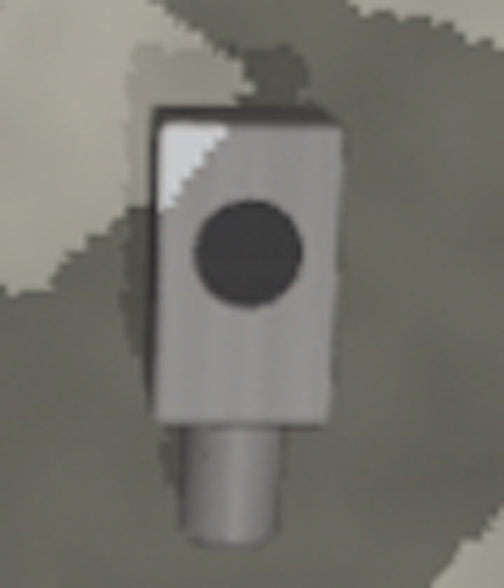

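View pics/tAz.png

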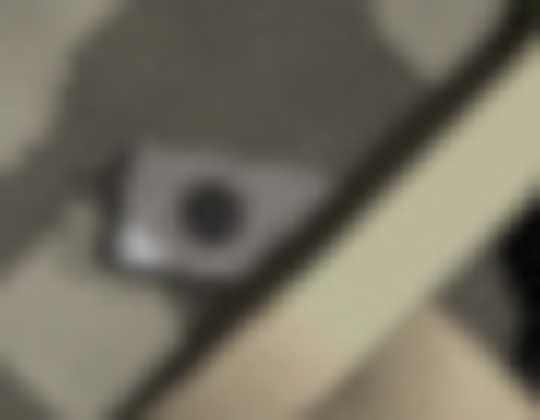

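Run:
```python
from h import *
import pickle
d=pickle.load(open("wA.pkl","rb"));t=pickle.load(open("tA.pkl","rb"))
print("disc tri",tri(d,(363.96,184.83),t,(432.3,272.5)))
c=[plane(d,(320+x/5.6-.4,140+y/5.6-.4),.03) for x,y in((160,124),(342,127),(330,423),(154,420))]
for p in c: print(p)
c=np.array(c);print("mean",c.mean(0)); a=(c[2]+c[3]-c[0]-c[1])/2;print("len",np.linalg.norm(a),"noseyaw",np.degrees(np.arctan2(a[0],-a[1])));w=(c[1]+c[2]-c[0]-c[3])/2;print("w",np.linalg.norm(w),np.degrees(np.arctan2(w[1],w[0])))
print("disc",plane(d,(363.96,184.83),.03), "tip", plane(d,(320+230/5.6,140+543/5.6),.015))
```

```text
disc tri [ 0.5402539  -0.35511275  0.04180605]
[ 0.53027836 -0.33420149  0.03      ]
[ 0.55887395 -0.33972303  0.03      ]
[ 0.55062486 -0.38775366  0.03      ]
[ 0.52174994 -0.38214007  0.03      ]
mean [ 0.54038178 -0.36095456  0.03      ]
len 0.04871235842849241 noseyaw -9.916333833921014
w 0.029269653549886844 -10.965413610256306
disc [ 0.54124949 -0.3572043   0.03      ] tip [ 0.53210619 -0.41103665  0.015     ]
```

>>> carry_out(
  targets=[
    [[0, 20, 5, -20, 0, 0, 0], [0, 35, 9, -50, 0, 0, 0], [0, 35, 9, -80, 0, 0, 0], [0, 35, 9, -110, 0, 0, 0], [0, 35, 9, -140, 0, 0, 0], [0, 35, 9, -165, 0, 0, 0], [0, 35, 9, -190, 0, 0, 0], [0, 35, 9, -205, 0, 0, 0], [0, 35, 9, -215, 0, 0, 0], [0, 35, 9, -220, 0, 0, 0], [0, 35, 9, -220, 0, 0, 0], [0, 35, 9, -220, 0, 0, 0]],
  ],
)

```text
time_s: 2.62
position: [0.5405, -0.361, 0.0342]
tool_rot: [[-0.172, 0.001, 0.985], [-0.985, -0.001, -0.172], [0.001, -1.0, 0.001]]
ft_force: [-0.2, 0.4, 0.1]
grip_width: 0.0854
```

Run:
```python
from h import *
d=get_image("wrist");save(d,"wB");print(env.observe()["position"])
```

```text
[ 0.54060362 -0.3610989   0.03451256]
```

View pics/wB.png

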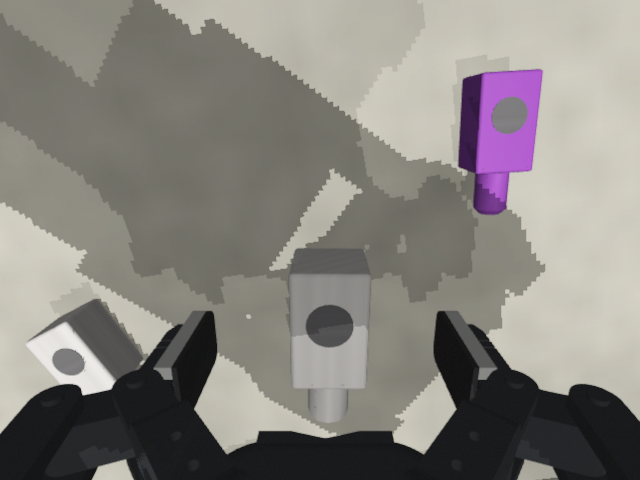

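The adapter is centred between the pads at about (328,330), so I'm closing now.

>>> carry_out(
  targets=[
    [[1, 0, 0, 0, 0, 0, 0], [1, 0, 0, 0, 0, 0, 0], [1, 0, 0, 0, 0, 0, 0], [1, 0, 0, 0, 0, 0, 0], [1, 0, 0, 0, 0, 0, 0], [1, 0, 0, 0, 0, 0, 0], [1, 0, 0, 0, 0, 0, 0]],
  ],
  squeeze=50,
)

```text
time_s: 3.25
position: [0.5405, -0.3608, 0.0339]
tool_rot: [[-0.171, 0.001, 0.985], [-0.985, -0.001, -0.171], [0.001, -1.0, 0.001]]
ft_force: [0.7, 0.6, 5.3]
grip_width: 0.0289
```

Run:
```python
from h import *
d=get_image("wrist");save(d,"wC");S=env.observe();print(S["position"],S["grip_width"],S["ft_force"])
import pickle;pickle.dump((d,S),open("wC.pkl","wb"))
```

```text
[ 0.54047559 -0.36081499  0.03391311] 0.02880552905255863 [0.39837988 0.18137753 6.11084744]
```

View pics/wC.png

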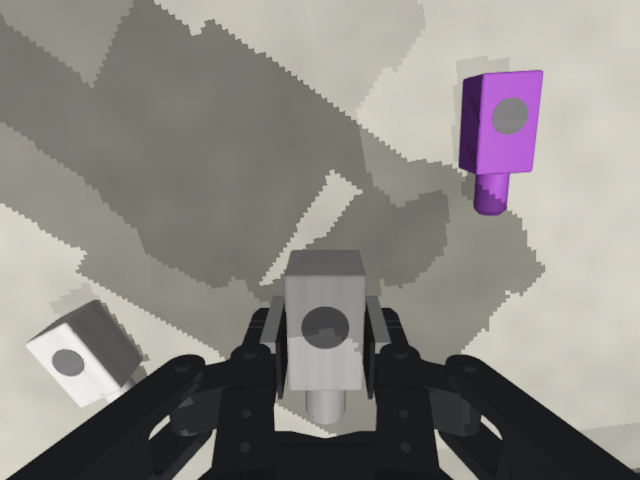

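The block is held between the pads (width 28.8 mm). Next I'll get its place along the tool axis and lift clear. The lift target stops the wrist camera where it can see the clamp.

Run:
```python
from h import *
import pickle
d,S=pickle.load(open("wC.pkl","rb"))
for u in((287,275),(364,275),(363,390),(288,390)):
    p=plane(d,u,.03); print(p, S["tool_rot"].T@(p-S["position"]))
save(d,"wCz",(270,240,380,430),3)
t=get_image("top")
# clamp features coarse: channel, base
print(plane(t,(220+420/6,220+272/6),.025),plane(t,(220+188/6,220+190/6),.104))
```

```text
[ 0.52998497 -0.3339546   0.03      ] [-0.02466564  0.00388338 -0.01494562]
[ 0.55698108 -0.33866393  0.03      ] [-0.02465576  0.00391167  0.01245815]
[ 0.5496759  -0.38754215  0.03      ] [0.02475113 0.00394155 0.01364349]
[ 0.52039881 -0.38242489  0.03      ] [ 0.02473053  0.00391087 -0.01607742]
[0.56988124 0.06438837 0.025     ] [0.60077153 0.17052375 0.104     ]
```

>>> carry_out(
  targets=[
    [[1, 0, 0, 10, 0, 0, 0], [1, 0, 0, 30, 0, 0, 0], [1, 0, 0, 60, 0, 0, 0], [1, 0, 0, 90, 0, 0, 0], [1, 0, 0, 120, 0, 0, 0], [1, 0, 0, 150, 0, 0, 0], [1, 0, 0, 180, 0, 0, 0], [1, 0, 20, 210, 0, 0, 0], [1, 0, 50, 220, 0, 0, 0], [1, 0, 85, 220, 0, 0, 0], [1, 0, 120, 220, 0, 0, 0], [1, 0, 155, 220, 0, 0, -2], [1, 0, 190, 220, 0, 0, -4], [1, 0, 225, 220, 0, 0, -5], [1, 0, 250, 220, 0, 0, -5], [1, 0, 250, 220, 0, 0, -5], [1, 0, 250, 220, 0, 0, -5]],
  ],
)

```text
time_s: 4.77
position: [0.5398, -0.1094, 0.2534]
tool_rot: [[-0.254, -0.001, 0.967], [-0.967, 0.0, -0.254], [0.0, -1.0, -0.001]]
ft_force: [0.1, -0.2, -3.6]
grip_width: 0.0289
```

Run:
```python
from h import *
d=get_image("wrist");t=get_image("top");save(d,"wD");save(t,"tD",(200,200,360,320),5);S=env.observe();print(S["position"],S["grip_width"],S["ft_force"])
import pickle;pickle.dump((d,t,S),open("wD.pkl","wb"))
```

```text
[ 0.54003488 -0.11114102  0.2532138 ] 0.028780730949645183 [ 0.81634046  0.41937669 -3.11284828]
```

View pics/wD.png

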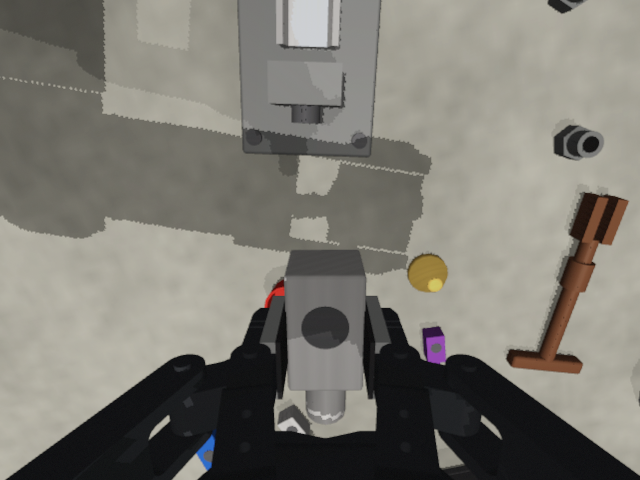

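View pics/tD.png

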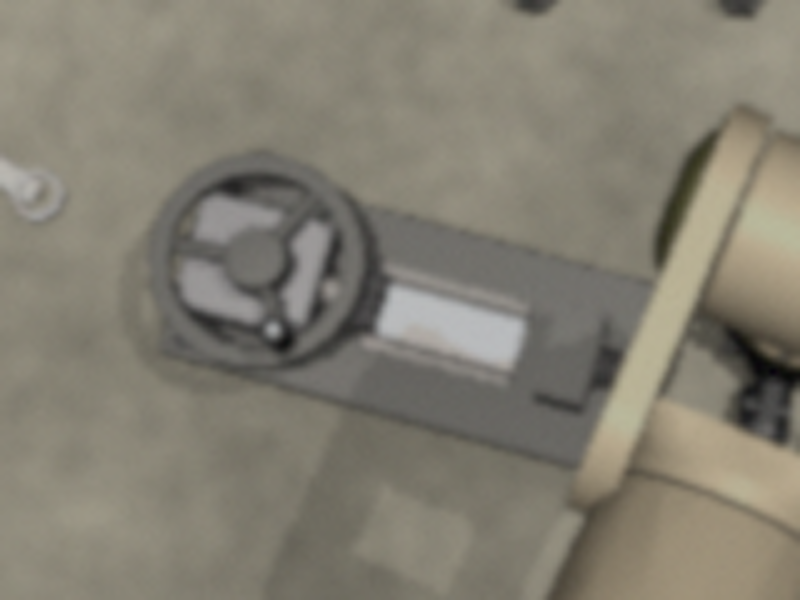

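View pics/wCz.png

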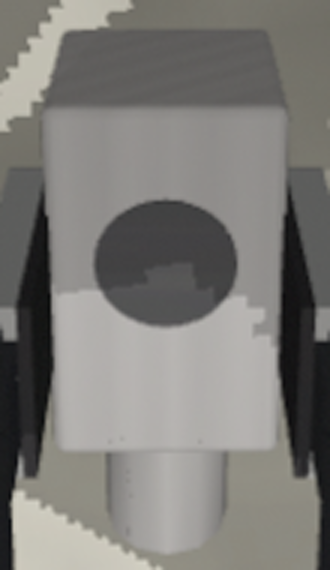

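>>> carry_out(
  targets=[
    [[1, 8, 35, 0, 0, 0, 0], [1, 17, 70, 0, 0, 0, 0], [1, 25, 105, 0, 0, 0, 0], [1, 30, 125, 0, 0, 0, 0], [1, 30, 125, 0, 0, 0, 0], [1, 30, 125, 0, 0, 0, 0], [1, 30, 125, 0, 0, 0, 0]],
  ],
)

```text
time_s: 5.45
position: [0.5702, 0.013, 0.253]
tool_rot: [[-0.258, -0.001, 0.966], [-0.966, -0.0, -0.258], [0.0, -1.0, -0.001]]
ft_force: [-0.4, 1.3, -3.1]
grip_width: 0.0292
```

Run:
```python
from h import *
d=get_image("wrist");save(d,"wE");S=env.observe();print(S["position"],S["grip_width"],S["ft_force"])
import pickle;pickle.dump((d,S),open("wE.pkl","wb"))
```

```text
[0.5702004  0.01286955 0.25315355] 0.028390210544670322 [ 0.2233195  -0.64470601 -3.57909681]
```

View pics/wE.png

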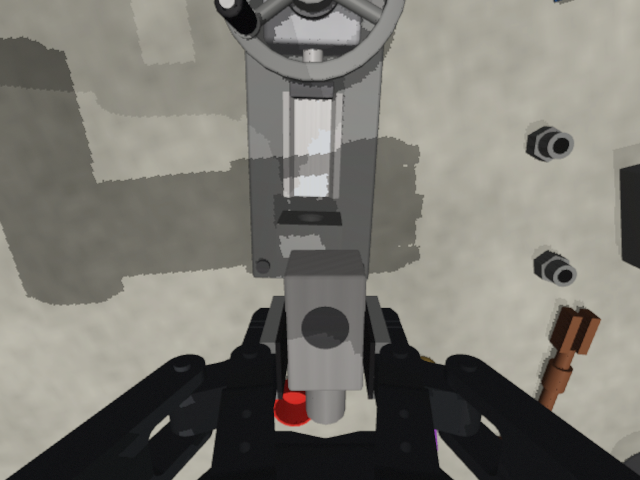

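The channel is at about (313,148), the jaw at (312,90) and the socket hole at (310,217). The handle top is near (232,5). Zooming for edges.

Run:
```python
from h import *
import pickle
d,S=pickle.load(open("wE.pkl","rb"))
save(d,"wEz",(235,75,395,235),3.7)
save(d,"wEz2",(205,0,415,90),3.7)
```

```text
(no output)
```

View pics/wEz.png

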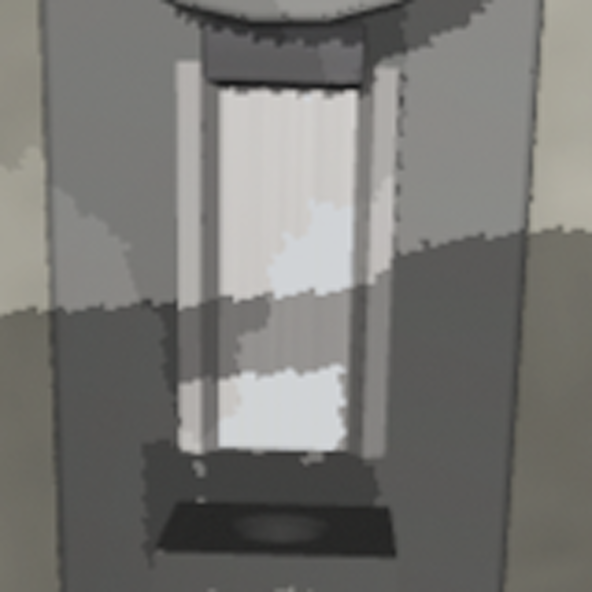

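View pics/wEz2.png

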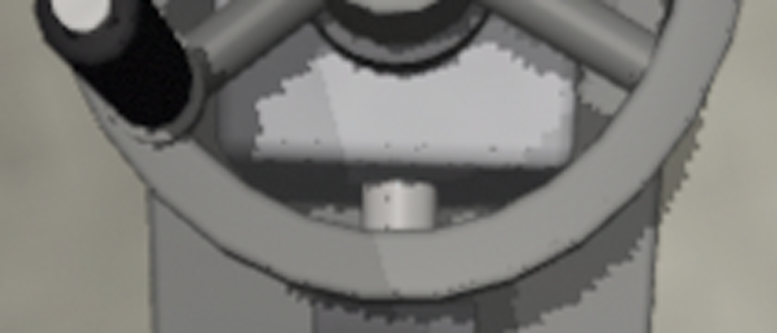

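```bash
cat > m.py <<'E'
from h import *
import pickle
d,S=pickle.load(open("wE.pkl","rb"))
def P(x,y,z): return plane(d,(235+x/3.7-.37,75+y/3.7-.37),z)
L=P(219,110,.025),P(219,445,.025);R=P(356,110,.025),P(345,445,.025)
BL=P(46,100,.015),P(61,570,.015);BR=P(538,100,.015),P(504,570,.015)
for n,(a,b) in dict(L=L,R=R,BL=BL,BR=BR).items():
    v=b-a;print(n,a,b,np.degrees(np.arctan2(v[0],-v[1])))
print("widths",np.linalg.norm(L[0]-R[0]),np.linalg.norm(L[1]-R[1]),np.linalg.norm(BL[1]-BR[1]))
yaw=np.radians(-15.2);ey=np.array([-np.sin(yaw),np.cos(yaw),0]);ex=np.array([np.cos(yaw),np.sin(yaw),0])
for n,p in dict(chan_mid=(L[0]+L[1]+R[0]+R[1])/4,base_mid=(BL[0]+BL[1]+BR[0]+BR[1])/4,endL=P(219,452,.025),endR=P(345,452,.025),hole=P(280,527,.04),
   walltopL=P(177,452,.033),walltopR=P(385,457,.033),jawtop=P(283,80,.059),jawbot=P(285,84,.027),facebot=P(280,503,.015),facetop=P(280,554,.065)).items(): print(n,p,"x",p@ex,"y",p@ey)
E
python3 m.py
```

```text
L [0.56557872 0.10587995 0.025     ] [0.54312646 0.02962686 0.025     ] -16.406748870858717
R [0.59659712 0.0975944  0.025     ] [0.57379307 0.0214412  0.025     ] -16.670311036576017
BL [0.5253266  0.11928996 0.015     ] [0.491572   0.00642609 0.015     ] -16.6505299681687
BR [0.63968036 0.08874348 0.015     ] [ 0.60567881 -0.02402271  0.015     ] -16.779244231622712
widths 0.032105937783655544 0.03174029138168265 0.1180995069709828
chan_mid [0.56977384 0.0636356  0.025     ] x 0.5331565902575628 y 0.21079794064462817
base_mid [0.56556444 0.04760921 0.015     ] x 0.5332963991575911 y 0.19422854553527708
endL [0.54262137 0.02791147 0.025     ] x 0.5163204889625047 y 0.16920447704425629
endR [0.57333609 0.01971309 0.025     ] x 0.5481102274117723 y 0.1693459788177365
hole [0.55382138 0.00874986 0.04      ] x 0.5321526524854819 y 0.15364972882748598
walltopL [0.53368505 0.03197763 0.033     ] x 0.5066306841699508 y 0.17078538466264012
walltopR [0.58291523 0.01754253 0.033     ] x 0.5579233558604503 y 0.16976289449553658
jawtop [0.58254876 0.10642797 0.059     ] x 0.534264902512543 y 0.2554427275822717
jawbot [0.58209494 0.10727826 0.027     ] x 0.533604021734618 y 0.25614428271906875
facebot [0.55292552 0.00901115 0.015     ] x 0.5312196225230518 y 0.15366700181476048
facetop [0.55475341 0.0086178  0.065     ] x 0.5330867010221113 y 0.153766661094592
```

```bash
sed -i 's/-15.2/-16.6/' m.py
cat >> m.py <<'E'
e=(P(219,452,.025)+P(345,452,.025))/2
c=e+ey*.045; print("centre from end",c)
mid=(L[0]+L[1]+R[0]+R[1])/4; c2=mid+ey*(c-mid)@ey if 0 else mid+ey*((c-mid)@ey); print("centre on axis",c2)
for n,p in dict(hole=P(280,527,.04),jaw=P(284,82,.045),facebot=P(280,503,.015),facetop=P(280,554,.065)).items(): print(n,(p-c2)@ex,(p-c2)@ey)
t=pickle.load(open("wD.pkl","rb"))[1]
print("tri endR", tri(d,(235+345/3.7-.4,75+452/3.7-.4),t,(200+517/5-.4,200+372/5-.4)),"tri endL",tri(d,(235+219/3.7-.4,75+452/3.7-.4),t,(200+527/5-.4,200+320/5-.4)))
h=c2+ey*.110;print("hub expected",h,"top view hub",plane(t,(200+259/5-.4,200+256/5-.4),.104),"handle top(top view)",plane(t,(200+274/5-.4,200+329/5-.4),.147),"handle top wrist",plane(d,(205+80/3.7-.4,10/3.7-.4),.147), "tri",tri(d,(205+80/3.7-.4,10/3.7-.4),t,(200+274/5-.4,200+329/5-.4)))
s=get_image("scene");print("handle tri scene/top",tri(s,(280+472/5-.4,190+38/5-.4),t,(200+274/5-.4,200+329/5-.4)))
print("rim y from wrist", (plane(d,(205+400/3.7,298/3.7),.09)-c2)@ey)
E
python3 m.py | tail -12
```

```text
facebot [0.55292552 0.00901115 0.015     ] x 0.5273066284727703 y 0.16659998310009216
facetop [0.55475341 0.0086178  0.065     ] x 0.5291707147365392 y 0.1667452294251243
centre from end [0.57083471 0.0669368  0.025     ]
centre on axis [0.57076423 0.0669578  0.025     ]
hole 0.0003926172058251534 -0.0606223667692279
jaw -0.0002619575790711766 0.041460607699020685
facebot -0.0005405562543291283 -0.0606278948923805
facetop 0.0013235300094398116 -0.060482648567348384
tri endR [ 0.55644973  0.02113168 -0.0229846 ] tri endL [0.56087193 0.02595999 0.09102405]
hub expected [0.60218995 0.17237329 0.025     ] top view hub [0.6032581  0.17033681 0.104     ] handle top(top view) [0.55593434 0.15706717 0.147     ] handle top wrist [0.5538855  0.15715363 0.147     ] tri [0.55508453 0.15618702 0.15180546]
handle tri scene/top [0.55623665 0.15753403 0.14951347]
rim y from wrist 0.04992192000026662
```

>>> carry_out(
  targets=[
    [[1, 1, 20, 0, 0, 0, -1], [1, 1, 45, -20, 0, 0, -1.6], [1, 1, 54, -50, 0, 0, -1.6], [1, 1, 54, -80, 0, 0, -1.6], [1, 1, 54, -110, 0, 0, -1.6], [1, 1, 54, -135, 0, 0, -1.6], [1, 1, 54, -150, 0, 0, -1.6], [1, 1, 54, -160, 0, 0, -1.6], [1, 1, 54, -160, 0, 0, -1.6], [1, 1, 54, -160, 0, 0, -1.6]],
  ],
)

```text
time_s: 6.38
position: [0.5716, 0.0677, 0.0938]
tool_rot: [[-0.285, 0.001, 0.959], [-0.959, -0.0, -0.285], [-0.0, -1.0, 0.001]]
ft_force: [-0.0, -0.5, -2.6]
grip_width: 0.0289
```

Run:
```python
from h import *
d=get_image("wrist");s=get_image("scene");save(d,"wF");save(s,"sF",(240,110,460,310),3.6);S=env.observe();print(S["position"],S["tool_rot"],S["ft_force"])
import pickle;pickle.dump((d,S),open("wF.pkl","wb"))
```

```text
[0.57192365 0.06801268 0.09465242] [[-2.84025031e-01  2.45688764e-03  9.58813718e-01]
 [-9.58816740e-01 -2.16639825e-04 -2.84025371e-01]
 [-4.90101188e-04 -9.99996958e-01  2.41723613e-03]] [-0.2593812  -0.91427894 -3.31010119]
```

View pics/wF.png

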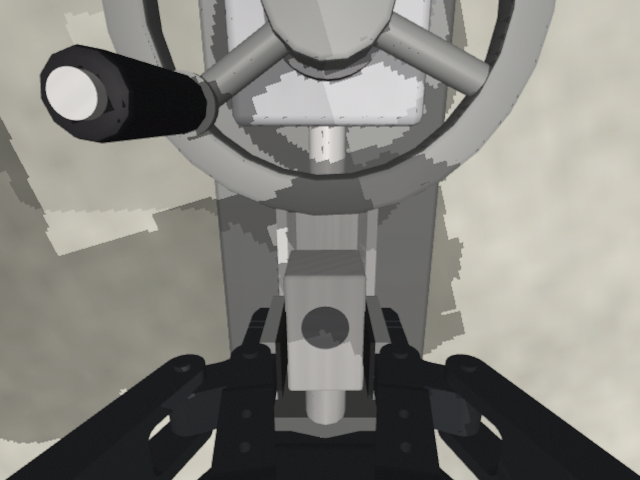

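View pics/sF.png

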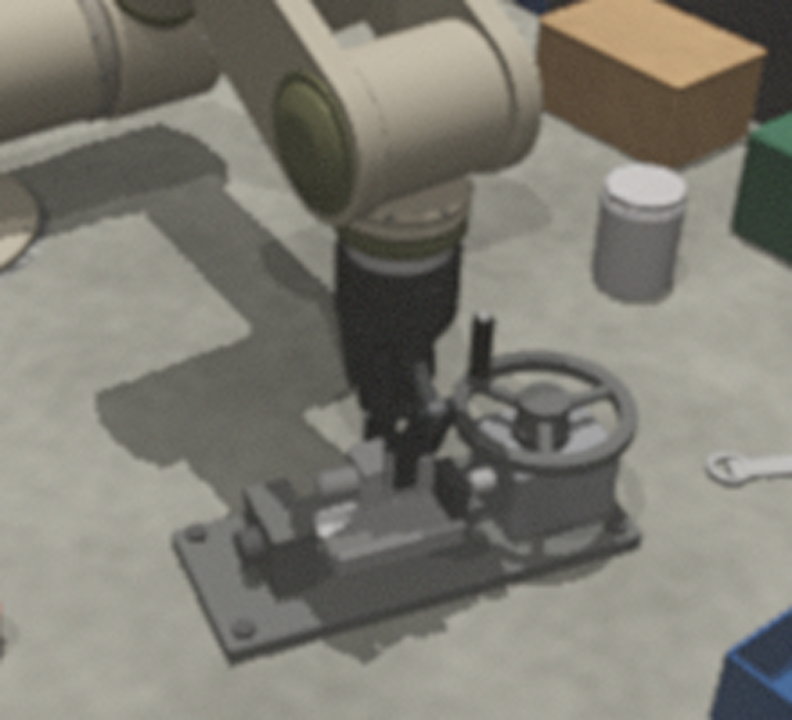

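Run:
```python
from h import *
import pickle
d,S=pickle.load(open("wF.pkl","rb"))
save(d,"wFz",(250,195,410,305),4.9)
```

```text
(no output)
```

View pics/wFz.png

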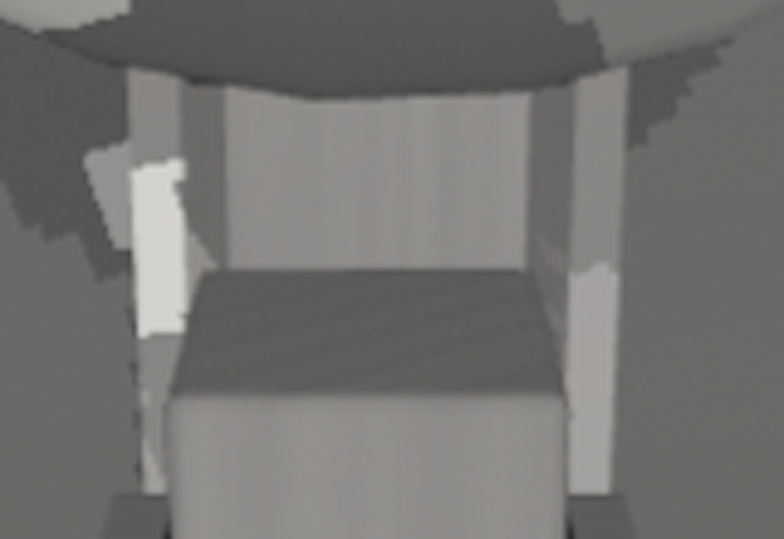

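>>> carry_out(
  targets=[
    [[1, 1, -1, -8, 0, 0, 0], [1, 1, -1, -18, 0, 0, 0], [1, 1, -1, -26, 0, 0, 0], [1, 1, -1, -31, 0, 0, 0], [1, 1, -1, -33, 0, 0, 0], [1, 1, -1, -34, 0, 0, 0], [1, 1, -1, -34, 0, 0, 0], [1, 1, -1, -34, 0, 0, 0]],
  ],
)

```text
time_s: 7.15
position: [0.5724, 0.0674, 0.0595]
tool_rot: [[-0.284, 0.001, 0.959], [-0.959, -0.0, -0.284], [-0.0, -1.0, 0.001]]
ft_force: [0.4, -0.4, -2.4]
grip_width: 0.0289
```

Run:
```python
from h import *
s=get_image("scene");save(s,"sG",(270,180,430,300),5);S=env.observe();print(S["position"],S["ft_force"],S["wrist_torque"])
```

```text
[0.57243431 0.06739101 0.05955998] [ 0.53397964 -0.27056451 -3.15638787] [-0.0168397   0.01118436 -0.01606367]
```

View pics/sG.png

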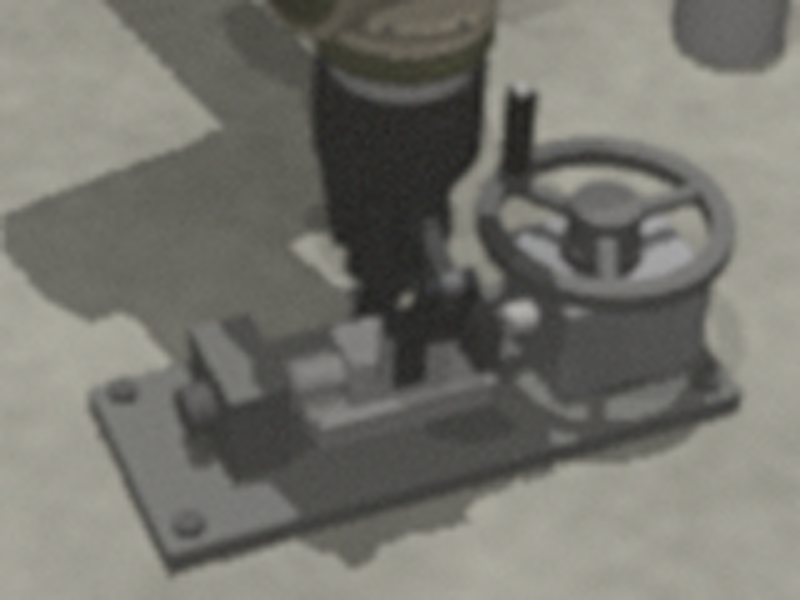

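The adapter looks aligned in the channel but isn't bearing on the floor yet (its weight is still on the wrist). Lowering gently.

>>> carry_out(
  targets=[
    [[1, 0, 0, -1, 0, 0, 0], [1, 0, 0, -1, 0, 0, 0], [1, 0, 0, -1, 0, 0, 0]],
  ],
)

```text
time_s: 7.45
position: [0.5725, 0.0674, 0.0589]
tool_rot: [[-0.284, 0.001, 0.959], [-0.959, -0.0, -0.284], [-0.0, -1.0, 0.001]]
ft_force: [-1.1, -0.4, 3.5]
grip_width: 0.0287
```

On the floor, with light contact. Releasing, then rising.

>>> carry_out(
  targets=[
    [[0.55, 0, 0, 0, 0, 0, 0], [0.3, 0, 0, 0, 0, 0, 0], [0, 0, 0, 0, 0, 0, 0], [0, 0, 0, 0, 0, 0, 0], [0, 0, 0, 0, 0, 0, 0], [0, 0, 0, 10, 0, 0, 0], [0, 0, 0, 30, 0, 0, 0], [0, 0, 0, 60, 0, 0, 0], [0, 0, 0, 95, 0, 0, 0], [0, 0, 0, 130, 0, 0, 0], [0, 0, -20, 160, 0, 0, 0], [0, 0, -40, 180, 0, 0, 0], [0, 0, -40, 190, 0, 0, 0], [0, 0, -40, 190, 0, 0, 0], [0, 0, -40, 190, 0, 0, 0]],
  ],
)

```text
time_s: 8.7
position: [0.5719, 0.0278, 0.2482]
tool_rot: [[-0.284, -0.0, 0.959], [-0.959, 0.0, -0.284], [-0.0, -1.0, -0.0]]
ft_force: [-1.0, -0.1, -0.5]
grip_width: 0.0854
```

Run:
```python
from h import *
d=get_image("wrist");t=get_image("top");save(d,"wH");save(t,"tH",(200,200,360,320),5);S=env.observe();print(S["position"],S["ft_force"],S["grip_width"],S["q"])
import pickle;pickle.dump((d,t,S),open("wH.pkl","wb"))
```

```text
[0.57164732 0.02813968 0.24696685] [-0.92402544 -0.43049045 -0.49590343] 0.08490396018791914 [-9.03309916e+00  2.43825508e+01  7.12325281e+01  1.03097426e-02
  8.45378512e+01  7.40089140e+00]
```

View pics/wH.png

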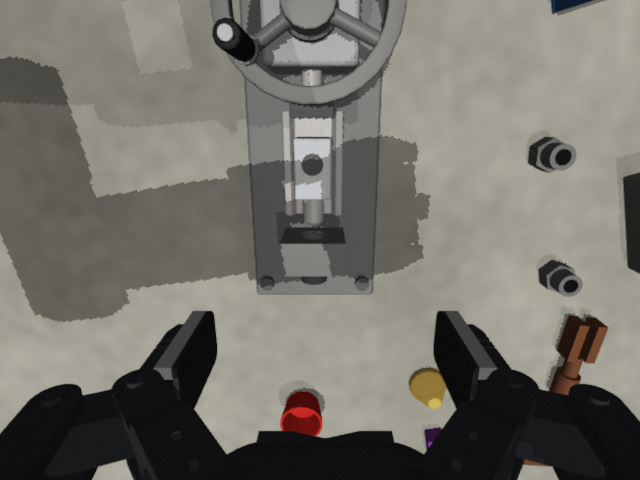

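View pics/tH.png

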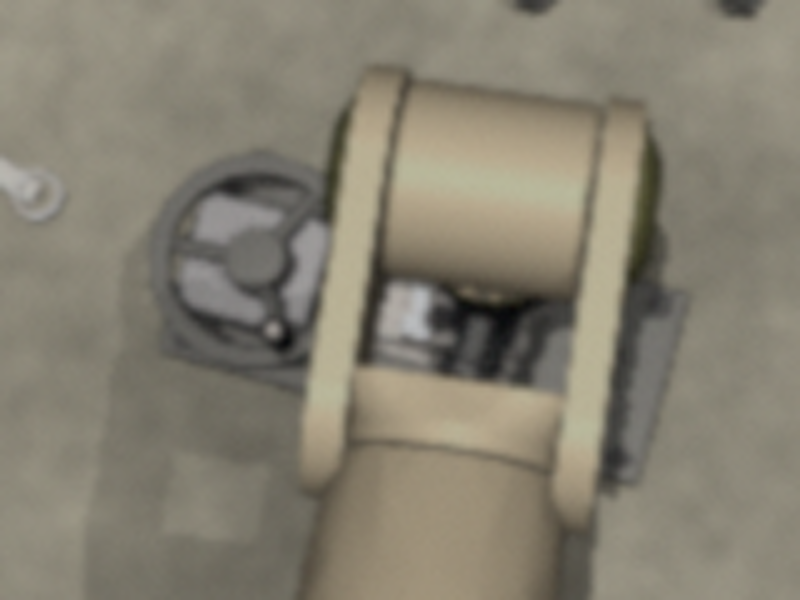

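The adapter lies in the channel with its nose at (313,215) aimed at the hole at (313,235). Moving the camera over the wheel to measure the hub and handle.

>>> carry_out(
  targets=[
    [[0, 5, 30, 0, 0, 0, 0], [0, 9, 60, 0, 0, 0, 0], [0, 13, 85, 0, 0, 0, 0], [0, 13, 85, 0, 0, 0, 0], [0, 13, 85, 0, 0, 0, 0], [0, 13, 85, 0, 0, 0, 0]],
  ],
)

```text
time_s: 9.3
position: [0.5849, 0.1124, 0.2474]
tool_rot: [[-0.283, -0.002, 0.959], [-0.959, -0.0, -0.283], [0.001, -1.0, -0.002]]
ft_force: [-0.4, -0.9, 0.8]
grip_width: 0.0855
```

Run:
```python
from h import *
d=get_image("wrist");save(d,"wI");save(d,"wIz",(190,20,440,220),3.2);S=env.observe();print(S["position"],S["ft_force"])
import pickle;pickle.dump((d,S),open("wI.pkl","wb"))
```

```text
[0.58495541 0.11195716 0.2476011 ] [-0.71203798 -0.00571919 -0.89459722]
```

View pics/wIz.png

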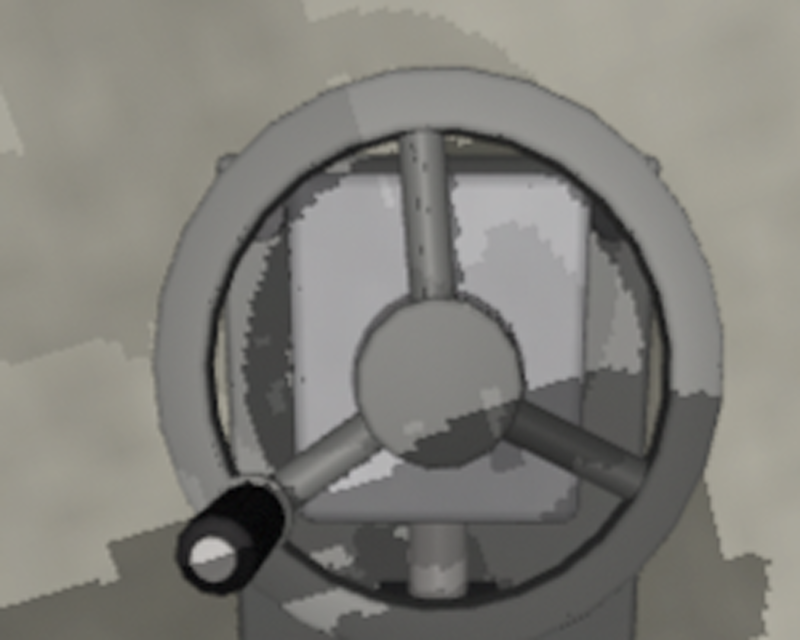

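Run:
```python
from h import *
import pickle
d,S=pickle.load(open("wI.pkl","rb"));t=pickle.load(open("wD.pkl","rb"))[1]
Q=lambda x,y:(190+x/3.2-.35,20+y/3.2-.35)
hub=plane(d,Q(440,382),.104);h=plane(d,Q(212,561),.147)
print("hub",hub,"inner rim",[plane(d,Q(*u),.09)[:2].round(4) for u in((208,365),(667,365),(437,128),(437,607))])
print("outer rim",[plane(d,Q(*u),.092)[:2].round(4) for u in((155,360),(722,360),(440,67))])
print("handle top",h,"base",plane(d,Q(258,507),.102), "r",np.linalg.norm((h-hub)[:2]))
ht=(200+274/5-.4,200+329/5-.4)
print("tri handle",tri(d,Q(212,561),t,ht),"tri hub",tri(d,Q(440,382),t,(200+259/5-.4,200+256/5-.4)))
H=h-hub;print("angle",np.degrees(np.arctan2(H[1],H[0])))
```

```text
hub [0.60285981 0.17370348 0.104     ] inner rim [array([0.5545, 0.191 ]), array([0.6518, 0.1623]), array([0.6165, 0.2224]), array([0.5876, 0.1241])]
outer rim [array([0.5441, 0.1952]), array([0.6633, 0.1601]), array([0.6202, 0.2328])]
handle top [0.55401041 0.15719041 0.147     ] base [0.55713991 0.15945146 0.102     ] r 0.05156496001967253
tri handle [0.55526008 0.15703246 0.15045871] tri hub [0.60401645 0.172043   0.09480282]
angle -161.32267467855513
```

>>> carry_out(
  targets=[
    [[0, -15, 22, 0, 0, 0, 0], [0, -30, 45, 0, 0, 0, 0], [0, -30, 45, -20, 0, 0, 0], [0, -30, 45, -50, 0, 0, 0], [0, -30, 45, -80, 0, 0, 0], [0, -30, 45, -100, 0, 0, 0], [0, -30, 45, -111, 0, 0, 0], [0, -30, 45, -115, 0, 0, 0], [0, -30, 45, -115, 0, 0, 0], [0, -30, 45, -115, 0, 0, 0]],
  ],
)

```text
time_s: 10.18
position: [0.5556, 0.1569, 0.134]
tool_rot: [[-0.284, 0.001, 0.959], [-0.959, 0.0, -0.284], [-0.0, -1.0, 0.001]]
ft_force: [-0.6, -0.1, 0.7]
grip_width: 0.0853
```

Run:
```python
from h import *
d=get_image("wrist");save(d,"wJ");S=env.observe();print(S["position"],S["ft_force"])
import pickle;pickle.dump((d,S),open("wJ.pkl","wb"))
```

```text
[0.55569459 0.15705797 0.13431997] [0.60586118 0.43134983 0.03196638]
```

View pics/wJ.png

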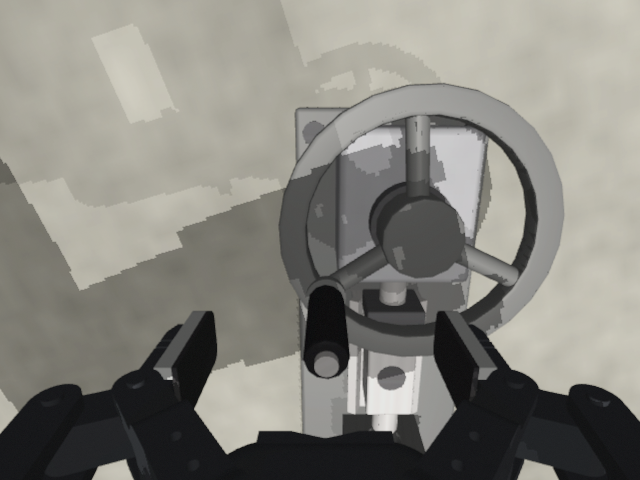

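The handle top at (326,365) sits centred between the pads. Closing.

>>> carry_out(
  targets=[
    [[1, 0, 0, 0, 0, 0, 0], [1, 0, 0, 0, 0, 0, 0], [1, 0, 0, 0, 0, 0, 0], [1, 0, 0, 0, 0, 0, 0], [1, 0, 0, 0, 0, 0, 0], [1, 0, 0, 0, 0, 0, 0], [1, 0, 0, 0, 0, 0, 0], [1, 0, 0, 0, 0, 0, 0], [1, 0, 0, 0, 0, 0, 0]],
  ],
  squeeze=35,
)

```text
time_s: 10.98
position: [0.5558, 0.1573, 0.1336]
tool_rot: [[-0.284, 0.002, 0.959], [-0.959, -0.0, -0.284], [-0.0, -1.0, 0.002]]
ft_force: [5.1, 0.1, 0.7]
grip_width: 0.0148
```

Run:
```python
from h import *
S=env.observe();print(S["position"],S["ft_force"],S["wrist_torque"],S["grip_width"])
phi0=np.degrees(np.arctan2(S["position"][1]-.173,S["position"][0]-.603));r=np.hypot(S["position"][1]-.173,S["position"][0]-.603);print(phi0,r)
phi0=-161.5
for a in range(0,181,15):
    p=np.radians(phi0-a);q=np.radians(phi0);print(a,(50*np.array([np.cos(p)-np.cos(q),np.sin(p)-np.sin(q)])).round(1))
```

```text
[0.55584605 0.1573027  0.13362042] [5.07856591 0.14864426 0.73560206] [-0.0713624  -0.69145206 -0.01103563] 0.014805140456163962
-161.58767423446497 0.04969809198660774
0 [0. 0.]
15 [-2.5 12.8]
30 [-1.6 25.8]
45 [ 2.7 38.2]
60 [10. 49.]
75 [19.8 57.6]
90 [31.6 63.3]
105 [44.4 65.8]
120 [57.4 64.9]
135 [69.7 60.6]
150 [80.5 53.3]
165 [89.1 43.5]
180 [94.8 31.7]
```

```bash
cat > f.py <<'E'
from h import *
import sys
# hub estimate, force decomposition; print next waypoints relative to now
hx,hy=float(sys.argv[1]),float(sys.argv[2])
S=env.observe();p=S["position"]*1e3;dx,dy=p[0]-hx,p[1]-hy;ph=np.arctan2(dy,dx);F=S["ft_force"]
tan=np.array([np.sin(ph),-np.cos(ph)]);rad=np.array([np.cos(ph),np.sin(ph)])
print("t",S["time_s"],"pos",p.round(1),"phi",np.degrees(ph).round(1),"r",np.hypot(dx,dy).round(1),"Ftan(resist)",-(F[:2]@tan).round(2),"Frad",(F[:2]@rad).round(2),"w",S["grip_width"])
st=float(sys.argv[3]);n=int(sys.argv[4]);ph0=np.radians(float(sys.argv[5])) if len(sys.argv)>5 else ph
print([[1]+list((50*np.array([np.cos(ph0-np.radians(st*i))-np.cos(ph0),np.sin(ph0-np.radians(st*i))-np.sin(ph0)])).round(1))+[0,0,0,0] for i in range(1,n+1)])
E
python3 f.py 603 173 6 20 -161.5
```

```text
t 10.9833 pos [555.8 157.3 133.6] phi -161.6 r 49.7 Ftan(resist) 1.46 Frad -4.87 w 0.014805140456163962
[[1, np.float64(-1.4), np.float64(5.0), 0, 0, 0, 0], [1, np.float64(-2.3), np.float64(10.2), 0, 0, 0, 0], [1, np.float64(-2.6), np.float64(15.4), 0, 0, 0, 0], [1, np.float64(-2.4), np.float64(20.7), 0, 0, 0, 0], [1, np.float64(-1.6), np.float64(25.8), 0, 0, 0, 0], [1, np.float64(-0.3), np.float64(30.9), 0, 0, 0, 0], [1, np.float64(1.6), np.float64(35.8), 0, 0, 0, 0], [1, np.float64(3.9), np.float64(40.5), 0, 0, 0, 0], [1, np.float64(6.7), np.float64(44.9), 0, 0, 0, 0], [1, np.float64(10.0), np.float64(49.0), 0, 0, 0, 0], [1, np.float64(13.6), np.float64(52.7), 0, 0, 0, 0], [1, np.float64(17.7), np.float64(56.1), 0, 0, 0, 0], [1, np.float64(22.0), np.float64(58.9), 0, 0, 0, 0], [1, np.float64(26.7), np.float64(61.4), 0, 0, 0, 0], [1, np.float64(31.6), np.float64(63.3), 0, 0, 0, 0], [1, np.float64(36.6), np.float64(64.7), 0, 0, 0, 0], [1, np.float64(41.8), np.float64(65.5), 0, 0, 0, 0], [1, np.float64(47.0), np.float64(65.9), 0, 0, 0, 0], [1, np.float64(52.2), np.float64(65.6), 0, 0, 0, 0], [1, np.float64(57.4), np.float64(64.9), 0, 0, 0, 0]]
```

>>> carry_out(
  targets=[
    [[1, -1.4, 5, 0, 0, 0, 0], [1, -2.3, 10.2, 0, 0, 0, 0], [1, -2.6, 15.4, 0, 0, 0, 0], [1, -2.4, 20.7, 0, 0, 0, 0], [1, -1.6, 25.8, 0, 0, 0, 0], [1, -0.3, 30.9, 0, 0, 0, 0], [1, 1.6, 35.8, 0, 0, 0, 0], [1, 3.9, 40.5, 0, 0, 0, 0]],
  ],
)

```text
time_s: 11.65
position: [0.5594, 0.1963, 0.1336]
tool_rot: [[-0.284, 0.0, 0.959], [-0.959, -0.004, -0.284], [0.003, -1.0, 0.001]]
ft_force: [1.9, -10.1, 3.3]
grip_width: 0.0148
```

```bash
python3 f.py 603 173 6 20 150.5
```

```text
t 11.65 pos [559.4 196.3 133.6] phi 151.9 r 49.5 Ftan(resist) 8.03 Frad -6.39 w 0.014825610332787474
[[1, np.float64(2.8), np.float64(4.4), 0, 0, 0, 0], [1, np.float64(6.1), np.float64(8.5), 0, 0, 0, 0], [1, np.float64(9.7), np.float64(12.2), 0, 0, 0, 0], [1, np.float64(13.8), np.float64(15.6), 0, 0, 0, 0], [1, np.float64(18.1), np.float64(18.5), 0, 0, 0, 0], [1, np.float64(22.8), np.float64(20.9), 0, 0, 0, 0], [1, np.float64(27.7), np.float64(22.8), 0, 0, 0, 0], [1, np.float64(32.7), np.float64(24.2), 0, 0, 0, 0], [1, np.float64(37.9), np.float64(25.1), 0, 0, 0, 0], [1, np.float64(43.1), np.float64(25.4), 0, 0, 0, 0], [1, np.float64(48.3), np.float64(25.1), 0, 0, 0, 0], [1, np.float64(53.5), np.float64(24.4), 0, 0, 0, 0], [1, np.float64(58.6), np.float64(23.1), 0, 0, 0, 0], [1, np.float64(63.5), np.float64(21.2), 0, 0, 0, 0], [1, np.float64(68.1), np.float64(18.9), 0, 0, 0, 0], [1, np.float64(72.6), np.float64(16.1), 0, 0, 0, 0], [1, np.float64(76.6), np.float64(12.8), 0, 0, 0, 0], [1, np.float64(80.4), np.float64(9.2), 0, 0, 0, 0], [1, np.float64(83.7), np.float64(5.1), 0, 0, 0, 0], [1, np.float64(86.6), np.float64(0.8), 0, 0, 0, 0]]
```

Running force is 8.0 N, as specified. Continuing.

>>> carry_out(
  targets=[
    [[1, 2.8, 4.4, 0, 0, 0, 0], [1, 6.1, 8.5, 0, 0, 0, 0], [1, 9.7, 12.2, 0, 0, 0, 0], [1, 13.8, 15.6, 0, 0, 0, 0], [1, 18.1, 18.5, 0, 0, 0, 0], [1, 22.8, 20.9, 0, 0, 0, 0], [1, 27.7, 22.8, 0, 0, 0, 0], [1, 32.7, 24.2, 0, 0, 0, 0], [1, 37.9, 25.1, 0, 0, 0, 0], [1, 43.1, 25.4, 0, 0, 0, 0]],
  ],
)

```text
time_s: 12.48
position: [0.6005, 0.2226, 0.1336]
tool_rot: [[-0.284, -0.005, 0.959], [-0.959, -0.002, -0.284], [0.003, -1.0, -0.004]]
ft_force: [-8.4, -4.1, 9.0]
grip_width: 0.015
```

```bash
python3 f.py 603 173 6 15 90.5
```

```text
t 12.4833 pos [600.5 222.6 133.6] phi 92.9 r 49.7 Ftan(resist) 8.57 Frad -3.65 w 0.01503353713813148
[[1, np.float64(5.2), np.float64(-0.2), 0, 0, 0, 0], [1, np.float64(10.4), np.float64(-1.0), 0, 0, 0, 0], [1, np.float64(15.5), np.float64(-2.3), 0, 0, 0, 0], [1, np.float64(20.4), np.float64(-4.1), 0, 0, 0, 0], [1, np.float64(25.1), np.float64(-6.5), 0, 0, 0, 0], [1, np.float64(29.5), np.float64(-9.3), 0, 0, 0, 0], [1, np.float64(33.6), np.float64(-12.6), 0, 0, 0, 0], [1, np.float64(37.3), np.float64(-16.2), 0, 0, 0, 0], [1, np.float64(40.6), np.float64(-20.3), 0, 0, 0, 0], [1, np.float64(43.5), np.float64(-24.6), 0, 0, 0, 0], [1, np.float64(45.9), np.float64(-29.3), 0, 0, 0, 0], [1, np.float64(47.9), np.float64(-34.1), 0, 0, 0, 0], [1, np.float64(49.3), np.float64(-39.2), 0, 0, 0, 0], [1, np.float64(50.1), np.float64(-44.3), 0, 0, 0, 0], [1, np.float64(50.4), np.float64(-49.6), 0, 0, 0, 0]]
```

>>> carry_out(
  targets=[
    [[1, 5.2, -0.2, 0.3, 0, 0, 0], [1, 10.4, -1, 0.5, 0, 0, 0], [1, 15.5, -2.3, 0.5, 0, 0, 0], [1, 20.4, -4.1, 0.5, 0, 0, 0], [1, 25.1, -6.5, 0.5, 0, 0, 0], [1, 29.5, -9.3, 0.5, 0, 0, 0], [1, 33.6, -12.6, 0.5, 0, 0, 0], [1, 37.3, -16.2, 0.5, 0, 0, 0], [1, 40.6, -20.3, 0.5, 0, 0, 0], [1, 43.5, -24.6, 0.5, 0, 0, 0]],
  ],
)

```text
time_s: 13.32
position: [0.6446, 0.2009, 0.1336]
tool_rot: [[-0.282, -0.003, 0.959], [-0.959, 0.004, -0.282], [-0.003, -1.0, -0.003]]
ft_force: [-1.6, 9.0, 1.6]
grip_width: 0.0152
```

```bash
python3 f.py 603 173 6 15 30.5
```

```text
t 13.3167 pos [644.6 200.9 133.6] phi 33.9 r 50.1 Ftan(resist) 8.36 Frad 3.72 w 0.015224633408157497
[[1, np.float64(2.4), np.float64(-4.6), 0, 0, 0, 0], [1, np.float64(4.3), np.float64(-9.5), 0, 0, 0, 0], [1, np.float64(5.7), np.float64(-14.6), 0, 0, 0, 0], [1, np.float64(6.6), np.float64(-19.7), 0, 0, 0, 0], [1, np.float64(6.9), np.float64(-24.9), 0, 0, 0, 0], [1, np.float64(6.7), np.float64(-30.2), 0, 0, 0, 0], [1, np.float64(5.9), np.float64(-35.3), 0, 0, 0, 0], [1, np.float64(4.6), np.float64(-40.4), 0, 0, 0, 0], [1, np.float64(2.8), np.float64(-45.3), 0, 0, 0, 0], [1, np.float64(0.4), np.float64(-50.0), 0, 0, 0, 0], [1, np.float64(-2.4), np.float64(-54.4), 0, 0, 0, 0], [1, np.float64(-5.6), np.float64(-58.5), 0, 0, 0, 0], [1, np.float64(-9.3), np.float64(-62.2), 0, 0, 0, 0], [1, np.float64(-13.3), np.float64(-65.6), 0, 0, 0, 0], [1, np.float64(-17.7), np.float64(-68.5), 0, 0, 0, 0]]
```

>>> carry_out(
  targets=[
    [[1, 2.4, -4.6, 0, 0, 0, 0], [1, 4.3, -9.5, 0, 0, 0, 0], [1, 5.7, -14.6, 0, 0, 0, 0], [1, 6.6, -19.7, 0, 0, 0, 0], [1, 6.9, -24.9, 0, 0, 0, 0], [1, 6.7, -30.2, 0, 0, 0, 0], [1, 5.9, -35.3, 0, 0, 0, 0], [1, 4.6, -40.4, 0, 0, 0, 0], [1, 2.8, -45.3, 0, 0, 0, 0], [1, 0.4, -50, 0, 0, 0, 0], [1, -2.4, -54.4, 0, 0, 0, 0], [1, -5.6, -58.5, 0, 0, 0, 0]],
  ],
)

```text
time_s: 14.32
position: [0.6416, 0.1405, 0.1337]
tool_rot: [[-0.284, 0.005, 0.959], [-0.959, 0.001, -0.284], [-0.002, -1.0, 0.004]]
ft_force: [11.4, 2.2, -4.9]
grip_width: 0.0149
```

```bash
python3 f.py 603 173 6 15 -41.5
```

```text
t 14.3167 pos [641.6 140.5 133.7] phi -40.1 r 50.5 Ftan(resist) 9.03 Frad 7.3 w 0.014936147693868529
[[1, np.float64(-3.7), np.float64(-3.7), 0, 0, 0, 0], [1, np.float64(-7.7), np.float64(-7.1), 0, 0, 0, 0], [1, np.float64(-12.1), np.float64(-10.0), 0, 0, 0, 0], [1, np.float64(-16.7), np.float64(-12.4), 0, 0, 0, 0], [1, np.float64(-21.6), np.float64(-14.3), 0, 0, 0, 0], [1, np.float64(-26.6), np.float64(-15.7), 0, 0, 0, 0], [1, np.float64(-31.8), np.float64(-16.5), 0, 0, 0, 0], [1, np.float64(-37.0), np.float64(-16.9), 0, 0, 0, 0], [1, np.float64(-42.2), np.float64(-16.6), 0, 0, 0, 0], [1, np.float64(-47.4), np.float64(-15.9), 0, 0, 0, 0], [1, np.float64(-52.5), np.float64(-14.6), 0, 0, 0, 0], [1, np.float64(-57.4), np.float64(-12.7), 0, 0, 0, 0], [1, np.float64(-62.1), np.float64(-10.4), 0, 0, 0, 0], [1, np.float64(-66.5), np.float64(-7.6), 0, 0, 0, 0], [1, np.float64(-70.6), np.float64(-4.3), 0, 0, 0, 0]]
```

>>> carry_out(
  targets=[
    [[1, -3.4, -3.8, 0, 0, 0, 0], [1, -7.3, -7.3, 0, 0, 0, 0], [1, -11.6, -10.3, 0, 0, 0, 0], [1, -16.2, -12.7, 0, 0, 0, 0], [1, -21.1, -14.6, 0, 0, 0, 0], [1, -26.1, -16, 0, 0, 0, 0], [1, -31.3, -16.8, 0, 0, 0, 0], [1, -36.5, -17.2, 0, 0, 0, 0], [1, -41.7, -16.9, 0, 0, 0, 0], [1, -46.9, -16.2, 0, 0, 0, 0]],
  ],
)

```text
time_s: 15.15
position: [0.5942, 0.1235, 0.1337]
tool_rot: [[-0.284, 0.003, 0.959], [-0.959, -0.001, -0.284], [-0.0, -1.0, 0.003]]
ft_force: [8.6, -1.5, -3.5]
grip_width: 0.0153
```

```bash
python3 f.py 603.5 172.7 6 15 -101.5
python3 - <<'E'
from h import *
d=get_image("wrist");save(d,"wK")
E
```

```text
t 15.15 pos [594.2 123.5 133.7] phi -100.7 r 50.1 Ftan(resist) 8.75 Frad -0.12 w 0.01527016473509039
[[1, np.float64(-5.1), np.float64(1.3), 0, 0, 0, 0], [1, np.float64(-10.0), np.float64(3.1), 0, 0, 0, 0], [1, np.float64(-14.7), np.float64(5.5), 0, 0, 0, 0], [1, np.float64(-19.1), np.float64(8.3), 0, 0, 0, 0], [1, np.float64(-23.2), np.float64(11.5), 0, 0, 0, 0], [1, np.float64(-26.9), np.float64(15.2), 0, 0, 0, 0], [1, np.float64(-30.2), np.float64(19.3), 0, 0, 0, 0], [1, np.float64(-33.1), np.float64(23.6), 0, 0, 0, 0], [1, np.float64(-35.5), np.float64(28.3), 0, 0, 0, 0], [1, np.float64(-37.4), np.float64(33.1), 0, 0, 0, 0], [1, np.float64(-38.8), np.float64(38.2), 0, 0, 0, 0], [1, np.float64(-39.7), np.float64(43.3), 0, 0, 0, 0], [1, np.float64(-40.0), np.float64(48.6), 0, 0, 0, 0], [1, np.float64(-39.8), np.float64(53.8), 0, 0, 0, 0], [1, np.float64(-39.0), np.float64(59.0), 0, 0, 0, 0]]
```

View pics/wK.png

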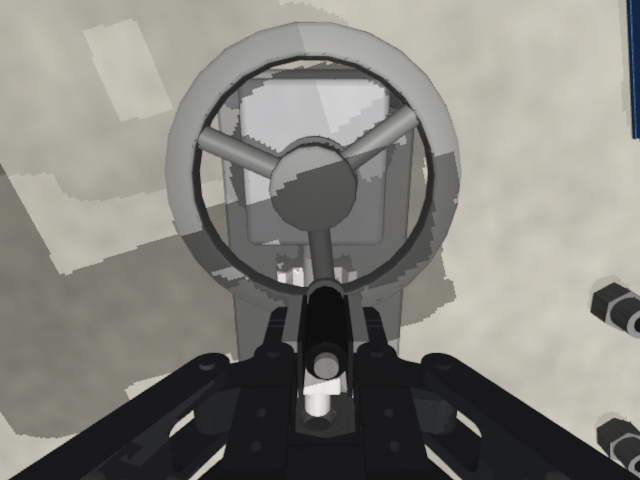

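Running at 8.75 N with almost no radial load, and the nose at (318,400) is advancing straight towards the hole. My geometry says home is at about 1.45 turns, and it's at about 0.83 now.

>>> carry_out(
  targets=[
    [[1, -5.1, 1.3, 0, 0, 0, 0], [1, -10, 3.1, 0, 0, 0, 0], [1, -14.7, 5.5, 0, 0, 0, 0], [1, -19.1, 8.3, 0, 0, 0, 0], [1, -23.2, 11.5, 0, 0, 0, 0], [1, -26.9, 15.2, 0, 0, 0, 0], [1, -30.2, 19.3, 0, 0, 0, 0], [1, -33.1, 23.6, 0, 0, 0, 0]],
  ],
)

```text
time_s: 15.87
position: [0.5608, 0.1466, 0.1337]
tool_rot: [[-0.284, 0.002, 0.959], [-0.959, -0.002, -0.284], [0.001, -1.0, 0.002]]
ft_force: [7.4, -6.3, -4.0]
grip_width: 0.0147
```

```bash
python3 f.py 603.5 172.7 6 15 -149.5
```

```text
t 15.8667 pos [560.8 146.6 133.7] phi -148.6 r 50.1 Ftan(resist) 9.25 Frad -3.02 w 0.014696168832356155
[[1, np.float64(-2.4), np.float64(4.6), 0, 0, 0, 0], [1, np.float64(-4.3), np.float64(9.5), 0, 0, 0, 0], [1, np.float64(-5.7), np.float64(14.6), 0, 0, 0, 0], [1, np.float64(-6.6), np.float64(19.7), 0, 0, 0, 0], [1, np.float64(-6.9), np.float64(24.9), 0, 0, 0, 0], [1, np.float64(-6.7), np.float64(30.2), 0, 0, 0, 0], [1, np.float64(-5.9), np.float64(35.3), 0, 0, 0, 0], [1, np.float64(-4.6), np.float64(40.4), 0, 0, 0, 0], [1, np.float64(-2.8), np.float64(45.3), 0, 0, 0, 0], [1, np.float64(-0.4), np.float64(50.0), 0, 0, 0, 0], [1, np.float64(2.4), np.float64(54.4), 0, 0, 0, 0], [1, np.float64(5.6), np.float64(58.5), 0, 0, 0, 0], [1, np.float64(9.3), np.float64(62.2), 0, 0, 0, 0], [1, np.float64(13.3), np.float64(65.6), 0, 0, 0, 0], [1, np.float64(17.7), np.float64(68.5), 0, 0, 0, 0]]
```

>>> carry_out(
  targets=[
    [[1, -2.2, 4.6, 0, 0, 0, 0], [1, -4, 9.5, 0, 0, 0, 0], [1, -5.3, 14.6, 0, 0, 0, 0], [1, -6.2, 19.7, 0, 0, 0, 0], [1, -6.4, 24.9, 0, 0, 0, 0], [1, -6.2, 30.2, 0, 0, 0, 0], [1, -5.4, 35.3, 0, 0, 0, 0], [1, -4.1, 40.4, 0, 0, 0, 0]],
  ],
)

```text
time_s: 16.53
position: [0.5555, 0.1867, 0.1336]
tool_rot: [[-0.284, -0.002, 0.959], [-0.959, -0.003, -0.284], [0.004, -1.0, -0.001]]
ft_force: [0.7, -10.2, 1.5]
grip_width: 0.0152
```

```bash
python3 f.py 604 172.5 6 10 162.5
python3 - <<'E'
from h import *
d=get_image("scene");save(d,"sK",(270,180,430,300),5)
E
```

```text
t 16.5333 pos [555.5 186.7 133.6] phi 163.7 r 50.5 Ftan(resist) 9.63 Frad -3.5 w 0.015192002755490925
[[1, np.float64(1.8), np.float64(4.9), 0, 0, 0, 0], [1, np.float64(4.2), np.float64(9.6), 0, 0, 0, 0], [1, np.float64(7.0), np.float64(14.0), 0, 0, 0, 0], [1, np.float64(10.2), np.float64(18.1), 0, 0, 0, 0], [1, np.float64(13.9), np.float64(21.8), 0, 0, 0, 0], [1, np.float64(17.9), np.float64(25.2), 0, 0, 0, 0], [1, np.float64(22.3), np.float64(28.0), 0, 0, 0, 0], [1, np.float64(27.0), np.float64(30.5), 0, 0, 0, 0], [1, np.float64(31.8), np.float64(32.4), 0, 0, 0, 0], [1, np.float64(36.9), np.float64(33.8), 0, 0, 0, 0]]
```

View pics/sK.png

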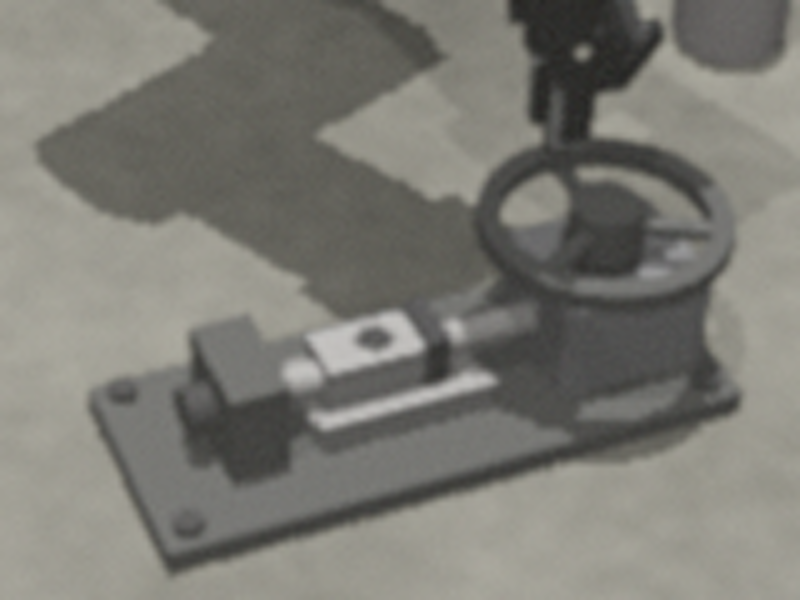

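The adapter is being pushed square and the nose has about 12 mm still showing. 9.6 N, still running.

>>> carry_out(
  targets=[
    [[1, 2, 4.9, 0, 0, 0, 0], [1, 4.4, 9.6, 0, 0, 0, 0], [1, 7.3, 14, 0, 0, 0, 0], [1, 10.5, 18.1, 0, 0, 0, 0], [1, 14.2, 21.8, 0, 0, 0, 0], [1, 18.2, 25.1, 0, 0, 0, 0]],
  ],
)

```text
time_s: 17.08
position: [0.5728, 0.212, 0.1336]
tool_rot: [[-0.284, -0.005, 0.959], [-0.959, -0.003, -0.284], [0.004, -1.0, -0.004]]
ft_force: [-4.8, -8.5, 4.1]
grip_width: 0.0152
```

```bash
python3 f.py 604 172.5 6 10 126.5; python3 f.py 603.5 172.7 6 0
```

```text
t 17.0833 pos [572.8 212.  133.6] phi 128.3 r 50.4 Ftan(resist) 9.06 Frad -3.74 w 0.015212590723163577
[[1, np.float64(4.4), np.float64(2.9), 0, 0, 0, 0], [1, np.float64(9.0), np.float64(5.3), 0, 0, 0, 0], [1, np.float64(13.9), np.float64(7.2), 0, 0, 0, 0], [1, np.float64(18.9), np.float64(8.6), 0, 0, 0, 0], [1, np.float64(24.1), np.float64(9.5), 0, 0, 0, 0], [1, np.float64(29.3), np.float64(9.8), 0, 0, 0, 0], [1, np.float64(34.5), np.float64(9.6), 0, 0, 0, 0], [1, np.float64(39.7), np.float64(8.8), 0, 0, 0, 0], [1, np.float64(44.8), np.float64(7.5), 0, 0, 0, 0], [1, np.float64(49.7), np.float64(5.7), 0, 0, 0, 0]]
t 17.0833 pos [572.8 212.  133.6] phi 128.0 r 49.9 Ftan(resist) 9.04 Frad -3.79 w 0.015212590723163577
[]
```

>>> carry_out(
  targets=[
    [[1, 4.4, 2.8, 0, 0, 0, 0], [1, 9, 5.2, 0, 0, 0, 0], [1, 13.9, 7, 0, 0, 0, 0], [1, 18.9, 8.4, 0, 0, 0, 0], [1, 24.1, 9.2, 0, 0, 0, 0], [1, 29.3, 9.5, 0, 0, 0, 0]],
  ],
)

```text
time_s: 17.58
position: [0.6014, 0.2226, 0.1336]
tool_rot: [[-0.283, -0.006, 0.959], [-0.959, -0.001, -0.283], [0.003, -1.0, -0.006]]
ft_force: [-7.9, -2.2, 6.2]
grip_width: 0.015
```

```bash
python3 f.py 604 172.5 6 10 90.5
```

```text
t 17.5833 pos [601.4 222.6 133.6] phi 93.0 r 50.1 Ftan(resist) 8.0 Frad -1.74 w 0.01502910375249935
[[1, np.float64(5.2), np.float64(-0.2), 0, 0, 0, 0], [1, np.float64(10.4), np.float64(-1.0), 0, 0, 0, 0], [1, np.float64(15.5), np.float64(-2.3), 0, 0, 0, 0], [1, np.float64(20.4), np.float64(-4.1), 0, 0, 0, 0], [1, np.float64(25.1), np.float64(-6.5), 0, 0, 0, 0], [1, np.float64(29.5), np.float64(-9.3), 0, 0, 0, 0], [1, np.float64(33.6), np.float64(-12.6), 0, 0, 0, 0], [1, np.float64(37.3), np.float64(-16.2), 0, 0, 0, 0], [1, np.float64(40.6), np.float64(-20.3), 0, 0, 0, 0], [1, np.float64(43.5), np.float64(-24.6), 0, 0, 0, 0]]
```

>>> carry_out(
  targets=[
    [[1, 5.2, -0.2, 0, 0, 0, 0], [1, 10.4, -1, 0, 0, 0, 0], [1, 15.5, -2.3, 0, 0, 0, 0], [1, 20.4, -4.1, 0, 0, 0, 0]],
  ],
)

```text
time_s: 17.92
position: [0.6217, 0.2192, 0.1336]
tool_rot: [[-0.283, -0.006, 0.959], [-0.959, 0.0, -0.283], [0.001, -1.0, -0.006]]
ft_force: [-9.4, 3.0, 4.9]
grip_width: 0.0146
```

```bash
python3 f.py 604 172.5 6 6 66.5;python3 - <<'E'
from h import *
d=get_image("scene");save(d,"sL",(270,180,430,300),5)
E
```

```text
t 17.9167 pos [621.7 219.2 133.6] phi 69.2 r 50.0 Ftan(resist) 9.88 Frad -0.55 w 0.014635710070165817
[[1, np.float64(4.7), np.float64(-2.3), 0, 0, 0, 0], [1, np.float64(9.1), np.float64(-5.1), 0, 0, 0, 0], [1, np.float64(13.2), np.float64(-8.4), 0, 0, 0, 0], [1, np.float64(16.9), np.float64(-12.1), 0, 0, 0, 0], [1, np.float64(20.3), np.float64(-16.1), 0, 0, 0, 0], [1, np.float64(23.1), np.float64(-20.5), 0, 0, 0, 0]]
```

View pics/sL.png

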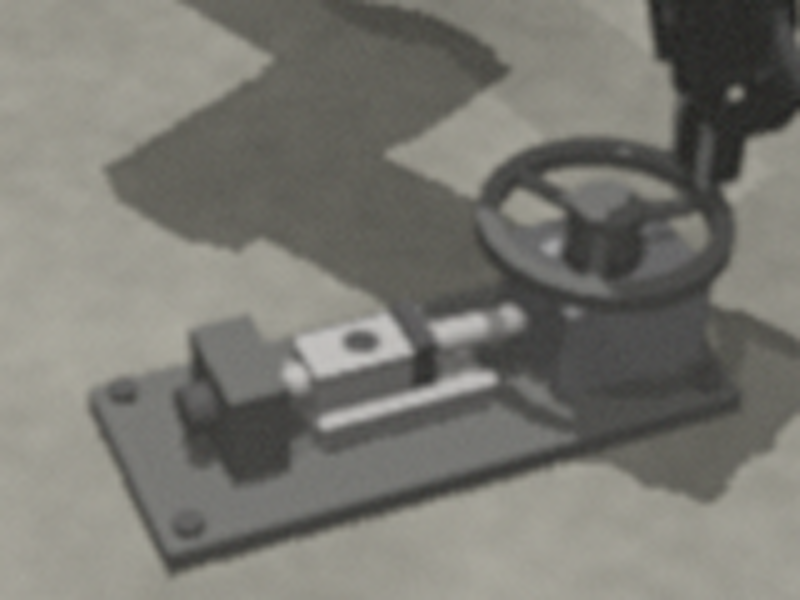

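9.9 N is near the top of the running scatter, and the geometry says home is about 30° ahead. Short steps from here.

>>> carry_out(
  targets=[
    [[1, 3.1, -1.5, 0, 0, 0, 0], [1, 6.2, -3.2, 0, 0, 0, 0], [1, 9.1, -5.1, 0, 0, 0, 0]],
  ],
)

```text
time_s: 18.22
position: [0.6308, 0.2145, 0.1336]
tool_rot: [[-0.283, -0.006, 0.959], [-0.959, 0.001, -0.283], [0.0, -1.0, -0.006]]
ft_force: [-8.4, 4.6, 4.6]
grip_width: 0.015
```

```bash
python3 f.py 604 172.5 4 6 54.5
```

```text
t 18.2167 pos [630.8 214.5 133.6] phi 57.4 r 49.9 Ftan(resist) 9.49 Frad -0.66 w 0.014977802295373542
[[1, np.float64(2.8), np.float64(-2.1), 0, 0, 0, 0], [1, np.float64(5.4), np.float64(-4.4), 0, 0, 0, 0], [1, np.float64(7.8), np.float64(-6.9), 0, 0, 0, 0], [1, np.float64(10.1), np.float64(-9.6), 0, 0, 0, 0], [1, np.float64(12.2), np.float64(-12.4), 0, 0, 0, 0], [1, np.float64(14.0), np.float64(-15.3), 0, 0, 0, 0]]
```

>>> carry_out(
  targets=[
    [[1, 2.8, -2.1, 0, 0, 0, 0], [1, 5.4, -4.4, 0, 0, 0, 0], [1, 7.8, -6.9, 0, 0, 0, 0]],
  ],
)

```text
time_s: 18.47
position: [0.6388, 0.208, 0.1336]
tool_rot: [[-0.282, -0.005, 0.959], [-0.959, 0.002, -0.282], [-0.001, -1.0, -0.005]]
ft_force: [-6.7, 6.1, 4.0]
grip_width: 0.0148
```

```bash
python3 f.py 604 172.5 4 6 42.5
```

```text
t 18.4667 pos [638.8 208.  133.6] phi 45.6 r 49.8 Ftan(resist) 9.03 Frad -0.34 w 0.014842327200546847
[[1, np.float64(2.3), np.float64(-2.7), 0, 0, 0, 0], [1, np.float64(4.3), np.float64(-5.5), 0, 0, 0, 0], [1, np.float64(6.2), np.float64(-8.4), 0, 0, 0, 0], [1, np.float64(7.9), np.float64(-11.5), 0, 0, 0, 0], [1, np.float64(9.3), np.float64(-14.6), 0, 0, 0, 0], [1, np.float64(10.6), np.float64(-17.9), 0, 0, 0, 0]]
```

>>> carry_out(
  targets=[
    [[1, 2.3, -2.7, 0, 0, 0, 0], [1, 4.3, -5.5, 0, 0, 0, 0], [1, 6.2, -8.4, 0, 0, 0, 0]],
  ],
)

```text
time_s: 18.72
position: [0.6453, 0.2001, 0.1337]
tool_rot: [[-0.282, -0.004, 0.959], [-0.959, 0.003, -0.282], [-0.002, -1.0, -0.005]]
ft_force: [-5.1, 9.4, 3.2]
grip_width: 0.0151
```

```bash
python3 f.py 604 172.5 4 6 30.5
```

```text
t 18.7167 pos [645.3 200.1 133.7] phi 33.7 r 49.7 Ftan(resist) 10.65 Frad 0.98 w 0.015099533661623478
[[1, np.float64(1.7), np.float64(-3.1), 0, 0, 0, 0], [1, np.float64(3.1), np.float64(-6.2), 0, 0, 0, 0], [1, np.float64(4.3), np.float64(-9.5), 0, 0, 0, 0], [1, np.float64(5.3), np.float64(-12.9), 0, 0, 0, 0], [1, np.float64(6.1), np.float64(-16.3), 0, 0, 0, 0], [1, np.float64(6.6), np.float64(-19.7), 0, 0, 0, 0]]
```

It's starting to rise: 10.65 N at about 525°. Smaller steps.

>>> carry_out(
  targets=[
    [[1, 1.7, -3.1, 0, 0, 0, 0], [1, 3.1, -6.2, 0, 0, 0, 0]],
  ],
)

```text
time_s: 18.88
position: [0.6486, 0.1943, 0.1336]
tool_rot: [[-0.282, -0.003, 0.959], [-0.959, 0.004, -0.282], [-0.003, -1.0, -0.004]]
ft_force: [-3.1, 10.5, 2.2]
grip_width: 0.0153
```

```bash
python3 f.py 604 172.5 4 6 22.5
```

```text
t 18.8833 pos [648.6 194.3 133.6] phi 26.1 r 49.6 Ftan(resist) 10.76 Frad 1.85 w 0.015282277836801568
[[1, np.float64(1.2), np.float64(-3.3), 0, 0, 0, 0], [1, np.float64(2.2), np.float64(-6.6), 0, 0, 0, 0], [1, np.float64(3.0), np.float64(-10.0), 0, 0, 0, 0], [1, np.float64(3.5), np.float64(-13.5), 0, 0, 0, 0], [1, np.float64(3.8), np.float64(-17.0), 0, 0, 0, 0], [1, np.float64(3.8), np.float64(-20.4), 0, 0, 0, 0]]
```

>>> carry_out(
  targets=[
    [[1, 1.2, -3.3, 0, 0, 0, 0], [1, 2.2, -6.6, 0, 0, 0, 0]],
  ],
)

```text
time_s: 19.05
position: [0.6511, 0.188, 0.1336]
tool_rot: [[-0.282, -0.002, 0.959], [-0.959, 0.005, -0.282], [-0.004, -1.0, -0.004]]
ft_force: [-2.6, 11.6, 1.1]
grip_width: 0.0148
```

```bash
python3 f.py 604 172.5 4 6 14.5
```

```text
t 19.05 pos [651.1 188.  133.6] phi 18.3 r 49.6 Ftan(resist) 11.85 Frad 1.2 w 0.014810711002781642
[[1, np.float64(0.8), np.float64(-3.4), 0, 0, 0, 0], [1, np.float64(1.3), np.float64(-6.9), 0, 0, 0, 0], [1, np.float64(1.5), np.float64(-10.3), 0, 0, 0, 0], [1, np.float64(1.6), np.float64(-13.8), 0, 0, 0, 0], [1, np.float64(1.4), np.float64(-17.3), 0, 0, 0, 0], [1, np.float64(0.9), np.float64(-20.8), 0, 0, 0, 0]]
```

>>> carry_out(
  targets=[
    [[1, 0.8, -3.4, 0, 0, 0, 0], [1, 1.3, -6.9, 0, 0, 0, 0]],
  ],
)

```text
time_s: 19.22
position: [0.6527, 0.1814, 0.1337]
tool_rot: [[-0.282, -0.001, 0.959], [-0.959, 0.005, -0.282], [-0.005, -1.0, -0.003]]
ft_force: [0.4, 13.7, 0.8]
grip_width: 0.0149
```

```bash
python3 f.py 604 172.5 4 6 6.5
```

```text
t 19.2167 pos [652.7 181.4 133.7] phi 10.4 r 49.5 Ftan(resist) 13.37 Frad 2.81 w 0.014850750273040988
[[1, np.float64(0.3), np.float64(-3.5), 0, 0, 0, 0], [1, np.float64(0.3), np.float64(-7.0), 0, 0, 0, 0], [1, np.float64(0.1), np.float64(-10.5), 0, 0, 0, 0], [1, np.float64(-0.4), np.float64(-13.9), 0, 0, 0, 0], [1, np.float64(-1.1), np.float64(-17.3), 0, 0, 0, 0], [1, np.float64(-2.0), np.float64(-20.7), 0, 0, 0, 0]]
```

13.4 N against about 9 N running, so about 50–55 N on the adapter. Stopping there, releasing and rising.

>>> carry_out(
  targets=[
    [[0.6, 0, 0, 0, 0, 0, 0], [0.3, 0, 0, 0, 0, 0, 0], [0, 0, 0, 0, 0, 0, 0], [0, 0, 0, 0, 0, 0, 0], [0, 0, 0, 0, 0, 0, 0], [0, 0, 0, 0, 0, 0, 0], [0, 0, 0, 15, 0, 0, 0], [0, 0, 0, 40, 0, 0, 0], [0, 0, 0, 75, 0, 0, 0], [0, 0, -20, 105, 0, 0, 0], [0, -20, -55, 115, 0, 0, 0], [0, -40, -90, 115, 0, 0, 0], [0, -55, -120, 115, 0, 0, 0], [0, -70, -150, 115, 0, 0, 0], [0, -70, -150, 115, 0, 0, 0], [0, -70, -150, 115, 0, 0, 0]],
  ],
)

```text
time_s: 20.55
position: [0.5832, 0.0271, 0.2493]
tool_rot: [[-0.286, 0.0, 0.958], [-0.958, 0.0, -0.286], [-0.0, -1.0, 0.0]]
ft_force: [-0.6, 0.3, -0.1]
grip_width: 0.0852
```

Run:
```python
from h import *
d=get_image("wrist");save(d,"wM");s=get_image("scene");save(s,"sM",(270,180,430,300),5);S=env.observe();print(S["position"],S["ft_force"],S["grip_width"],S["time_s"])
save(s,"sMfull")
import pickle;pickle.dump((d,S),open("wM.pkl","wb"))
```

```text
[0.58386736 0.02881727 0.2489075 ] [0.20905003 0.6167602  0.60633369] 0.08543247053171919 20.65
```

View pics/wM.png

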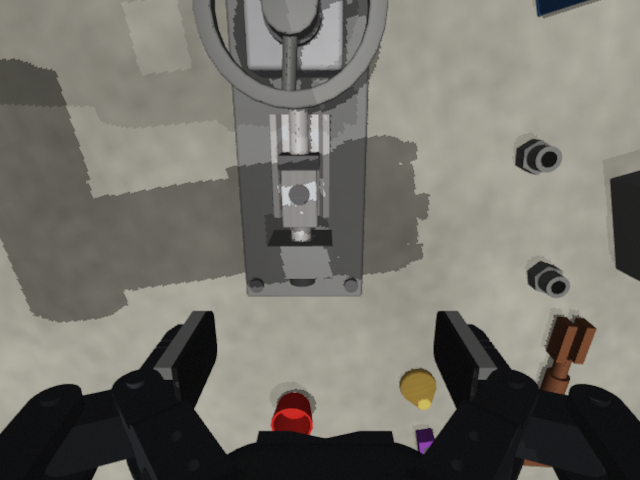

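View pics/sM.png

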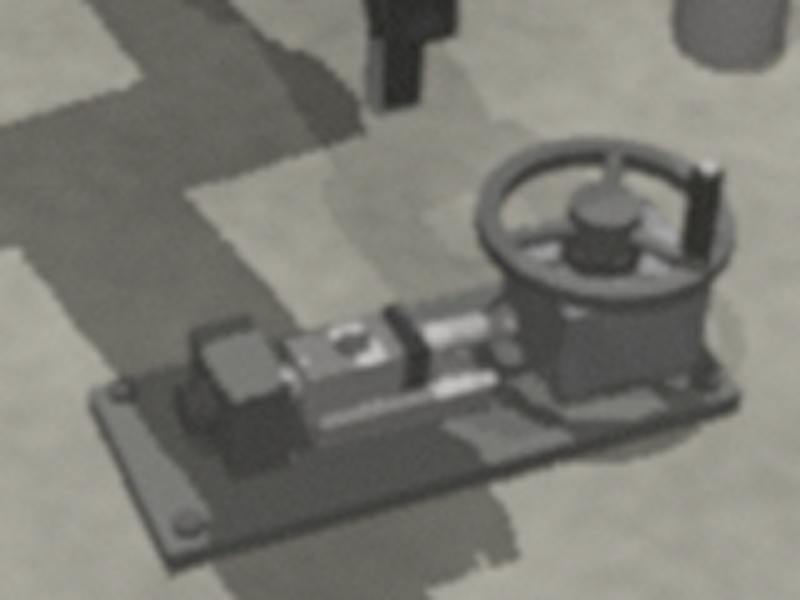

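View pics/sMfull.png

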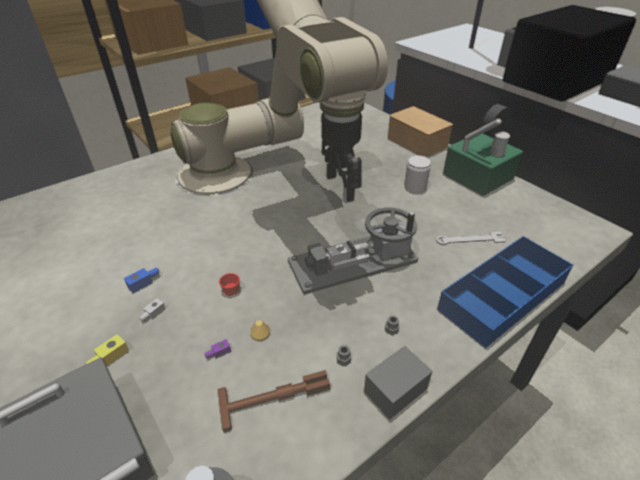

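Run:
```python
from h import *
import pickle
d,S=pickle.load(open("wM.pkl","rb"))
save(d,"wMz",(240,100,360,300),2.9)
s=get_image("scene")
u=(280-10+708/5-.4,180+166/5-.4);p=plane(s,u,.147);print("handle",p,np.degrees(np.arctan2(p[1]-.1725,p[0]-.604)))
```

```text
handle [0.65089537 0.18616008 0.147     ] 16.240233288245214
```

View pics/wMz.png

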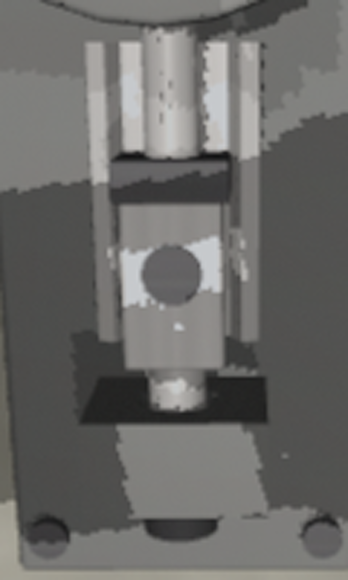

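Run:
```python
from h import *
t=get_image("top");save(t,"tN",(210,210,310,290),8)
p=np.array([.603+.0495*np.cos(np.radians(10)),.173+.0495*np.sin(np.radians(10)),.147]);print((proj(t,p)-[210,210])*8)
```

```text
[284.40123273 169.74587396]
```

View pics/tN.png

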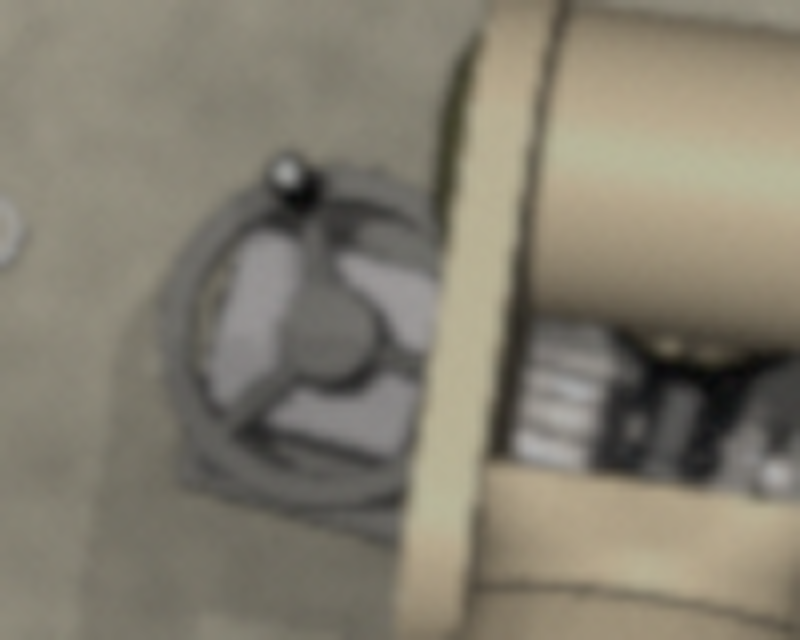

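The top view has the handle at (290,173) against (284,170) predicted for where I let go, so the wheel stayed put. The nose is in the hole and the jaw is against the block. Handing in.

```bash
python3 -c "
from rig import env
print(env.close_job())"
```

```text
the job is handed in; nothing more can be done
None
```

I laid the larger chrome adapter in the clamp channel, nose towards the socket, and let go of it. I then wound the wheel clockwise about 1.5 turns by its handle and released it there. I handed the job in at about 21 s of the 72 s; no verdict was reported.

- **Turning force:** single readings ran mostly between 8 and 9.6 N while the wheel turned free, with one at 9.9 N. The force then climbed to 10.7, 11.9 and 13.4 N, where I stopped. That is about half as heavy again as free running, and works out at roughly 50–55 N of clamp force before the usual 3–5 N of easing. The readings scatter by about 0.5 N, or 6 N of clamp force.
- **Final pictures:** the nose is in the socket hole, the jaw is square against the block, and the gripper is open and clear. The other parts look undisturbed.
- **Checks that disagreed:** after release, the top camera put the handle within about 2 mm of where I let go. The scene camera alone suggested about 6° less turn, roughly 5 mm at the handle. I took that as calibration error and did not turn the wheel again. Even if the wheel had eased back that far, I estimate about 45 N, still inside the 35–95 N band.

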